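# Pack away the hole saws

## Task

Pack the hole-saw kit away: take the three hole saws off the sloped peg board one at a time and nest them teeth up in the round pocket of the green case, largest first, so that the middle one drops fully home inside the largest and the smallest inside the middle one. Then shut the lid of the case over them. Leave the hex key and the steel block on the bench where they lie.

Things in the scene. Friction and masses are not known exactly. Their poses are not given: they have to be found in the camera images.
- saw_large: largest hole saw: grey steel cup with teeth round its open rim, 60 mm outer and 53 mm inner diameter, 50 mm tall, 0.22 kg. Origin: centre of the outer face of its back plate (the closed end); z runs from there through the toothed open end. Back plate 8 mm thick, edge bevelled 2 mm, 16 mm bore. It starts on one of the three pegs, teeth outward; which peg varies
- saw_medium: middle hole saw, same shape, height and axes: 48 mm outer, 41 mm inner diameter, 50 mm tall, 8 mm back plate, 0.16 kg. Home inside the largest it stands 8 mm higher than it: grip it near its toothed rim and let go when the fingers are just above the larger saw's rim; it drops the last 1 to 2 cm, guided by the wall
- saw_small: smallest hole saw, same shape, height and origin: 35 mm outer diameter, 28 mm inner, 50 mm tall, 8 mm back plate, 0.10 kg. Home inside the middle one it stands 8 mm higher than that one
- rack: fixed plywood peg board, 262 mm wide. Origin: on the bench under the middle peg's foot; x points level to the back, y along the peg row, pegs 82 mm apart. The face rises to the back at 30 deg from level, so pegs and the saws' z axes point along (-0.5, 0, 0.866) in its frame, up and toward the robot. Pegs: 12 mm thick, 22 mm long, 2 mm play in a saw's bore; pull a saw off along its own axis
- case: green plastic kit case with a black deck, fixed on the bench: 140 mm (its x, to the hinge) by 160 mm (its y), deck 32 mm above the bench. Origin: on the bench under the middle of the base; x points to the hinge side at the back. An arbor with a pilot drill lies below deck level in a slot on the left
- well (a point): centre of the floor of the round pocket in the deck: 65 mm diameter, 24 mm deep (floor 8 mm above the bench), 8 mm in front and 26 mm to the right of the middle of the case
- case_lid (a joint): lid hinge, rad: 0 shut; starts open at 1.7 to 1.8, a little past upright, leaning on its stop at 1.8. Green shell 140 x 160 mm, 50 mm high, 0.18 kg, behind the pocket; push its outer top face from behind toward the robot. Below about 0.9 rad it falls shut by itself in about a second. Shut, its top is 82 mm above the bench; it shuts only over saws that are home (they reach 74 mm)
- lid_hinge (a point): middle of the lid's hinge line, 70 mm behind the middle of the case and 32 mm above the bench
- lid_edge (a point): middle of the edge between the lid's outer top face and its front wall; with the lid open this is the topmost edge of the lid, at its back
- hexkey_8: bystander: black hex key, 35 x 115 x 8 mm, loose; leave it
- setup_block: bystander: ground steel block with holes, 50 x 60 x 25 mm, loose; leave it

How it is judged:
By the outcome, as a careful person would: the job done as asked, in the order asked, and still so for the second after the job is handed in, with the robot touching nothing.
It also fails if it takes over 72 s, if anything falls off the work surface, if the arm or the gripper's body presses on something with over 40 N, if the wrist force passes 120 N, or if a joint passes its speed limit or range.

## Robot

A 7-joint arm with a two-finger parallel gripper is mounted at the origin on the work surface; the furniture and walls round the work are solid. World frame = base frame: x ahead of the robot, y to its left, z up, the work surface at z = 0. Lengths are in m, angles in rad, forces in N, time in s.
With the tool pointing down it reaches from about 0.4 to 0.85 m from the base axis. Payload 4.4 kg.
Tool frame: the origin (TCP) lies between the finger pads; the fingertips stand 8 mm ahead of it and the grasp point (between the pads) lies 11 mm behind it; z points along the fingers, y is the direction in which the jaws open and shut (so a half turn about z gives the same grasp; the last joint's range is limited). The gripper opens to 94 mm and grips with 3 to 60 N. Pads are 16 mm wide; open, the fingers measure 119 mm over their backs; the gripper's body (75 mm by 177 mm) begins 78 mm behind the grasp point.
Start: joints at [-0.066, 0.628, 0.038, 1.517, -0.027, 0.996, -0.02], TCP at [0.65, 0, 0.213] pointing down, gripper open.
Joint ranges: [-3.06, 3.06], [-0.37, 2.12], [-1.25, 1.32], [0.18, 2.47], [-1.1, 4.24], [0.23, 1.98], [-2.94, 2.94]. Speed limits (rad/s): [2.57, 2.57, 3.14, 3.14, 3.14, 3.14, 3.14].

## Interface

Orientations are given as a unit quaternion [w, x, y, z].
In Python, from workcell import status, imaging, env gives the robot as it stands.
- The arm moves only by the tool drive_tool, never from a script. Its arguments are lists of equal length, an entry for each row: "angular": the turn, a rotation vector about the tool's x, y, z in rad, a list of three; "offset": the shift along the tool's x, y, z in m, a list of three; "fingers": the gripper command: -1 is shut, 1 is fully open, values between are in proportion. In form: {"angular": [[ax, ay, az], ...], "offset": [[dx, dy, dz], ...], "fingers": [fingers, ...]}. A call has 1 to 12 rows; each row shifts and turns the commanded pose from where the row before left it, along the tool's axes as they then stand; what a row does not reach is not made up. A row lasts 1/10 s, in which the tool goes at most 50 mm and 8.59 degrees, less where a joint would pass 70% of its speed; a pose out of reach is approached as far as the arm can. A call is refused whole if a number of a shift passes 0.05 or a number of a turn 0.15, either way. A call with a gripper value outside its range is refused whole. The fingers move at their own pace and stop on an object; "grip_force" is the grip in N (left out, the last holds). Time passes only in rows, so rows that do not move let the fingers close. It gives the time, the measured TCP pose, the force and the opening at its end, in the units of the state.
- status.get_obs(): the state, without advancing time (a new reading comes with each control period).
- imaging.camera(name): name is "scene" or "side" or "wrist"; returns (picture, depth): 420x560x3 uint8, red, green, blue; 420x560 float32, m along the optical axis (not along the pixel's ray), 0 where there is no reading.
- imaging.calibration(name): a dict with "camera_matrix" (3x3 intrinsics, pixels), "dist_coeffs" ([k1, k2, p1, p2, k3] as OpenCV has them; the pictures are not rectified), "T" (4x4, takes a point from camera to world coordinates); the wrist camera has in their place "tool_from_camera" (4x4, takes a point from camera to tool coordinates, whose origin is the TCP and whose axes are the flange's). Camera axes: x right, y up, looking along -z (the intrinsics and any distortion apply to the point x, -y, -z); pixel columns grow to the right and rows downward; lengths in m; the calibration is good to about 2 mm. A picture is of the moment at which its call begins: read the wrist's pose just before it. calibration takes no time and is no camera call.
- env.finish_job(): hands the job in, once; it reports no verdict.
The state is a dict: "time_s": time; "q": joint angles; "dq": joint speeds; "tau": joint torques, N m; "tool_pos": TCP position; "tcp_rot": TCP orientation; "force": force on the tool from outside, world axes, zero at the start; "wrist_torque": the same for the moment, N m; "finger_gap": opening from 0.0 (shut) to 1.0 (fully open).
Only numpy, scipy, OpenCV 4.12 (cv2) and the standard library are available. Lean on these libraries where they do the work, as an engineer would, in place of code of your own. Each camera call takes 0.05 s, during which the arm holds its last target.

## Working session

There is one attempt and no reset: what is moved stays moved. The work goes in short steps, Python scripts to look and compute and a tool call to move; the robot and the scene stay as the last step left them, time stands still between calls to the robot, and variables do not carry over. Pictures are saved under pics/ and viewed, and the job is handed in when it is done.

Besides the shell and the picture viewer there is one more tool, called after "Request:" by a JSON object that holds its "name" and its "arguments". drive_tool: Moves the arm, as the interface text tells. Its arguments: {"type":"object","properties":{"angular":{"type":"array","items":{"type":"array","items":{"type":"number"}}},"offset":{"type":"array","items":{"type":"array","items":{"type":"number"}}},"fingers":{"type":"array","items":{"type":"number"}},"grip_force":{"type":"number"}},"required":["angular","offset","fingers"]}

```bash
ls; mkdir -p pics
python3 - <<'E'
from workcell import status, imaging, env
import cv2,numpy as np
print(status.get_obs())
for n in ["scene","side","wrist"]:
    p,d=imaging.camera(n)
    np.savez(f"{n}0.npz",p=p,d=d)
    cv2.imwrite(f"pics/{n}0.png",p[:,:,::-1])
    print(n,imaging.calibration(n))
E
```

```text
pics
{'time_s': 0.0, 'q': array([-0.06574754,  0.62932166,  0.0384099 ,  1.51835146, -0.02702927,
        0.99630271, -0.02000061]), 'dq': array([ 0.00014907,  0.00027222,  0.00020807, -0.00130462, -0.00063036,
       -0.00033816,  0.00071236]), 'tau': array([ 1.05774864e-04, -5.49729431e+01,  1.14371493e+00, -1.86633307e+01,
       -5.21096285e-02,  2.37884105e-02,  1.36332897e-04]), 'tool_pos': array([6.49350997e-01, 2.31845684e-05, 2.12574671e-01]), 'tcp_rot': array([-6.67207857e-04,  7.07121571e-01,  7.07091375e-01, -6.52819600e-04]), 'force': array([0.12651036, 0.66332245, 0.3177781 ]), 'wrist_torque': array([-0.00338883,  0.03117039,  0.00384342]), 'finger_gap': 1.0000677216951805}
scene {'camera_matrix': array([[452.78069529,   0.        , 276.21275938],
       [  0.        , 452.78069529, 211.60274117],
       [  0.        ,   0.        ,   1.        ]]), 'dist_coeffs': array([-0.1282535,  0.       ,  0.       ,  0.       ,  0.       ]), 'T': array([[-0.71269628,  0.35747212, -0.60355422, -0.04907717],
       [-0.70138593, -0.34961   ,  0.62115266,  0.70078724],
       [ 0.01
[... 558 characters left out ...]
0039 ],
       [ 0.        ,  0.        ,  0.        ,  1.        ]])}
wrist {'camera_matrix': array([[343.50330038,   0.        , 282.92500802],
       [  0.        , 343.50330038, 209.21297199],
       [  0.        ,   0.        ,   1.        ]]), 'dist_coeffs': array([-0.02679579,  0.        ,  0.        ,  0.        ,  0.        ]), 'tool_from_camera': array([[-2.99392720e-04,  9.62523821e-01,  2.71196983e-01,
         7.91881166e-02],
       [ 9.99999726e-01,  4.71830429e-04, -5.70638315e-04,
         1.26324924e-03],
       [-6.77211960e-04,  2.71196738e-01, -9.62523699e-01,
        -1.71414953e-01],
       [ 0.00000000e+00,  0.00000000e+00,  0.00000000e+00,
         1.00000000e+00]])}
```

View pics/scene0.png

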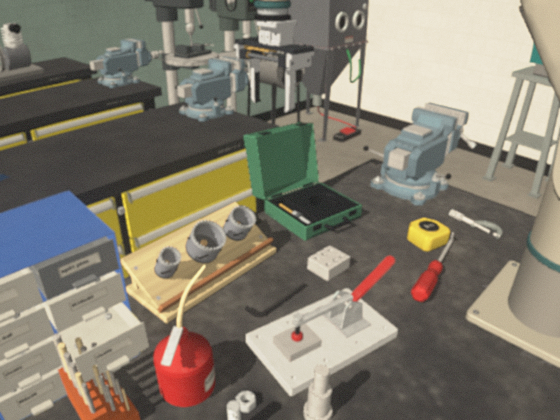

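View pics/side0.png

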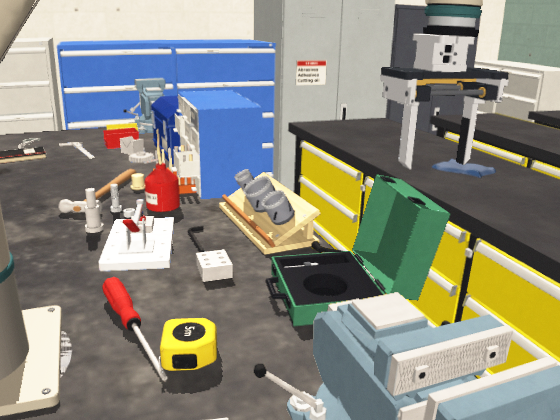

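View pics/wrist0.png

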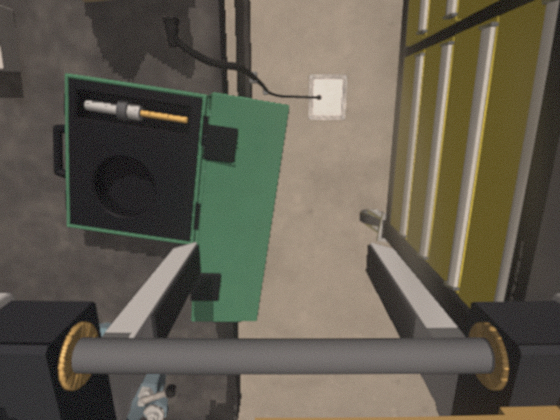

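```bash
cat > h.py <<'E'
from workcell import status, imaging, env
import cv2,numpy as np
from scipy.spatial.transform import Rotation as R
def rot(o=None):
    q=o['tcp_rot']; return R.from_quat([q[1],q[2],q[3],q[0]])
def camT(n,o=None):
    c=imaging.calibration(n)
    if n!="wrist": return c,c['T']
    T=np.eye(4);T[:3,:3]=rot(o).as_matrix();T[:3,3]=o['tool_pos']
    return c,T@c['tool_from_camera']
def cloud(d,c,T):
    H,W=d.shape
    u,v=np.meshgrid(np.arange(W),np.arange(H))
    n=cv2.undistortPoints(np.stack([u,v],-1).reshape(-1,1,2).astype(np.float64),c['camera_matrix'],c['dist_coeffs']).reshape(H,W,2)
    P=np.stack([n[...,0]*d,-n[...,1]*d,-d],-1)
    return P@T[:3,:3].T+T[:3,3]
def shot(n,tag):
    o=status.get_obs()
    p,d=imaging.camera(n)
    c,T=camT(n,o)
    cv2.imwrite(f"pics/{n}{tag}.png",p[:,:,::-1])
    X=cloud(d,c,T); X[d<=0]=np.nan
    np.savez(f"{n}{tag}.npz",p=p,d=d,X=X,T=T)
    return p,d,X,c,T
E
python3 - <<'E'
from h import *
o=status.get_obs()
for n,pts in dict(scene=[(167,262),(206,242),(238,222),(126,290),(275,250),(220,203),(245,197),(360,207),(314,234),(266,207),(305,124),(250,138),(328,262),(265,305)],
  side=[(245,180),(262,190),(277,207),(325,285),(280,330),(272,252),(430,200),(382,180),(290,240),(318,212),(213,262)],
  wrist=[(120,185),(70,80),(208,95),(195,240),(70,228),(285,108),(258,320),(240,210),(160,185)]).items():
    z=np.load(n+"0.npz");c,T=camT(n,o);X=cloud(z['d'],c,T);X[z['d']<=0]=np.nan
    np.savez(n+"0.npz",p=z['p'],d=z['d'],X=X,T=T)
    print(n)
    for u,v in pts: print((u,v),z['p'][v,u],X[v,u].round(4))
E
```

```text
scene
(167, 262) [166 154 136] [0.4887 0.4008 0.0663]
(206, 242) [138 115  79] [nan nan nan]
(238, 222) [131 113  89] [0.499  0.2377 0.0686]
(126, 290) [197 177 156] [0.4056 0.5132 0.1221]
(275, 250) [140 123  92] [0.4497 0.1894 0.0067]
(220, 203) [197 190 169] [ 0.9786 -0.0939 -0.2087]
(245, 197) [151 140 111] [ 0.9737 -0.1984 -0.2238]
(360, 207) [65 95 71] [ 0.4133 -0.0347  0.0277]
(314, 234) [55 78 61] [0.4319 0.0954 0.0088]
(266, 207) [ 93 137 103] [0.57  0.096 0.016]
(305, 124) [56 67 54] [ 0.5838 -0.0395  0.1705]
(250, 138) [ 95 141 106] [0.6275 0.0876 0.1585]
(328, 262) [214 204 185] [0.3386 0.1677 0.0251]
(265, 305) [94 88 79] [ 3.568e-01  3.068e-01 -2.000e-04]
side
(245, 180) [147 145 147] [0.474  0.3891 0.0787]
(262, 190) [197 192 188] [0.4779 0.2901 0.0879]
(277, 207) [145 143 146] [0.4814 0.216  0.0787]
(325, 285) [27 26 29] [0.4953 0.0349 0.0105]
(280, 330) [115 106  99] [ 0.3888 -0.0445  0.0016]
(272, 252) [239 217 151] [0.4628 0.1887 0.0028]
(430, 200) [ 89 163 117] [ 0.6311 -0.022   0.158 ]
(382, 180) [53 94 70] [0.6172 0.0886 0.1565]
(290, 240) [185 157 107] [0.5052 0.2066 0.013 ]
(318, 212) [245 228 160] [0.5567 0.1987 0.0662]
(213, 262) [254 253 250] [0.3409 0.14   0.0254]
wrist
(120, 185) [42 40 43] [0.4682 0.0016 0.0088]
(70, 80) [39 35 39] [0.4431 0.111  0.0324]
(208, 95) [67 80 68] [0.5761 0.0963 0.0254]
(195, 240) [ 77 110  86] [ 0.5549 -0.0544  0.0338]
(70, 228) [83 79 72] [ 0.397  -0.0521  0.0007]
(285, 108) [ 85 116  89] [0.6522 0.082  0.1574]
(258, 320) [154 139 122] [ 0.5461 -0.7514 -0.863 ]
(240, 210) [ 84 122  93] [0.6221 0.0164 0.1631]
(160, 185) [38 39 42] [0.5221 0.0065 0.0327]
```

Run:
```python
from h import *
from scipy.optimize import least_squares
z=np.load("wrist0.npz");X=z['X'];p=z['p'].astype(int)
# well: floor pts
m=(X[...,2]<0.014)&(X[...,2]>0.002)&(abs(X[...,0]-0.475)<0.05)&(abs(X[...,1]-0.0)<0.05)
F=X[m];print(len(F),F.min(0),F.max(0),np.median(F[:,2]))
# deck points
deck=(abs(X[...,2]-0.033)<0.004)&(abs(X[...,0]-0.49)<0.1)&(abs(X[...,1]-0.02)<0.11)
D=X[deck][:,:2]
print(len(D),np.median(X[deck][:,2]))
r=cv2.minAreaRect((D*1000).astype(np.float32));print("deck rect",r)
# well hole edge: deck raster hole
im=np.zeros((300,300),np.uint8)
ij=((D-[0.35,-0.13])*1000).astype(int)
im[np.clip(ij[:,1],0,299),np.clip(ij[:,0],0,299)]=255
im=cv2.morphologyEx(im,cv2.MORPH_CLOSE,np.ones((5,5)))
cv2.imwrite("pics/deck.png",im)
cs,_=cv2.findContours(255-im,cv2.RETR_LIST,cv2.CHAIN_APPROX_NONE)
for c in cs:
    a=cv2.contourArea(c)
    if 1500<a<6000: print(a,cv2.minEnclosingCircle(c),cv2.fitEllipse(c), np.array(cv2.minEnclosingCircle(c)[0])/1000+[0.35,-0.13])
# merged saw cloud
Z=[np.load(n+"0.npz") for n in("scene","side")]
for k,s in enumerate(Z):
    X=s['X'];p=s['p'].astype(int)
    sel=(X[...,0]>0.38)&(X[...,0]<0.62)&(X[...,1]>0.16)&(X[...,1]<0.47)&(X[...,2]>0.01)&(X[...,2]<0.2)
    hsv=cv2.cvtColor(s['p'],cv2.COLOR_RGB2HSV)
    wood=sel&(hsv[...,1]>60)
    P=X[wood];print(k,len(P))
    # ransac plane
    rng=np.random.default_rng(0);best=0
    for _ in range(500):
        q=P[rng.choice(len(P),3,False)];n=np.cross(q[1]-q[0],q[2]-q[0]);n/=np.linalg.norm(n)+1e-12
        if n[2]<0:n=-n
        if n[2]<0.7 or n[0]>-.2: continue
        i=abs((P-q[0])@n)<0.0025
        if i.sum()>best: best=i.sum();bi=i
    Q=P[bi];c=Q.mean(0);n=np.linalg.svd(Q-c)[2][2];n*=np.sign(n[2])
    print(best,"n",n,"c",c,"yaw",np.degrees(np.arctan2(-n[1],-n[0])),"off",n@c)
```

```text
2279 [ 0.45000878 -0.02887141  0.00550615] [0.50632753 0.03352778 0.01391642] 0.008153114102298464
15518 0.03204395757809814
deck rect ((496.5541687011719, 27.777084350585938), (161.3452911376953, 147.91384887695312), 81.203369140625)
2742.5 ((151.0, 212.0), 56.92109680175781) ((149.92430114746094, 209.51290893554688), (27.357175827026367, 154.66517639160156), 81.31697082519531) [0.501 0.082]
3138.5 ((132.80645751953125, 133.41014099121094), 32.62169647216797) ((132.83909606933594, 133.52462768554688), (62.87162399291992, 63.69348907470703), 16.690750122070312) [0.48280646 0.00341014]
0 6513
4529 n [-0.50306616 -0.03297138  0.86361874] c [0.49351434 0.35262718 0.04309526] yaw 3.7498507981832465 off -0.22267909271994402
1 2641
1353 n [-0.5004284  -0.03428818  0.86509868] c [0.47997975 0.29115012 0.03451073] yaw 3.9196457510313083 off -0.22032332023759446
```

View pics/deck.png

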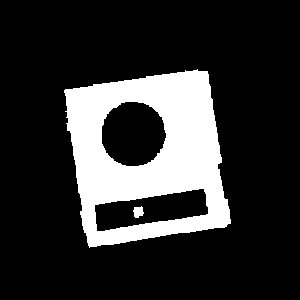

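Run:
```python
from h import *
n=np.array([-0.5,-0.0335,0.8654]);n/=np.linalg.norm(n)
ey=np.cross([0,0,1],n);ey/=np.linalg.norm(ey); ey*=np.sign(ey[1]); ex=np.cross(ey,n)
print("ex",ex,"ey",ey)
for nm,off in (("scene",-0.2222),("side",-0.2205)):
    s=np.load(nm+"0.npz");X=s['X']
    sel=(X[...,0]>0.38)&(X[...,0]<0.62)&(X[...,1]>0.16)&(X[...,1]<0.47)&(X[...,2]>0.01)&(X[...,2]<0.2)
    P=X[sel];h=P@n-off
    a,b=P@ex,P@ey
    # top rim
    print(nm,"max h",np.percentile(h,99.5))
    im=np.zeros((400,500),np.uint8)
    k=(h>0.035)&(h<0.060)
    for lo,hi in ((.15,.27),(.27,.35),(.35,.45)):
        kk=(h>0.044)&(h<0.056)&(P[:,1]-0>lo)&(P[:,1]<hi)
        print(kk.sum(),a[kk].min(),a[kk].max(),b[kk].min(),b[kk].max(),h[kk].max())
        cc=cv2.minEnclosingCircle(np.stack([a[kk],b[kk]],1).astype(np.float32)*1000);print(cc)
        C=ex*cc[0][0]/1e3+ey*cc[0][1]/1e3+n*(off+0.05);print("rim centre",C.round(4), "back", (C-0.05*n).round(4))
```

```text
ex [0.86344711 0.05785096 0.50111112] ey [-0.06685012  0.99776303 -0.        ]
scene max h 0.051435167755640235
215 0.4516429266007734 0.49900665047099607 0.18067015333312142 0.23028146735546595 0.053505156968871675
((474.7249755859375, 205.60556030273438), 25.503881454467773)
rim centre [0.4823 0.2384 0.0889] back [0.5073 0.2401 0.0456]
281 0.4460842978890636 0.5054959378655889 0.2568423254328306 0.31743210037961944 0.052773185184061044
((475.4097900390625, 287.9010314941406), 31.058839797973633)
rim centre [0.4773 0.3205 0.0892] back [0.5023 0.3222 0.0459]
182 0.45823743353377033 0.4928565791642873 0.3174713207663173 0.38796239955865486 0.052975354501042404
((475.5688781738281, 352.7192687988281), 35.256629943847656)
rim centre [0.4731 0.3852 0.0893] back [0.4981 0.3869 0.046 ]
side max h 0.050864242810448525
179 0.4500110278552433 0.4972045824679029 0.18172465066155358 0.23107268190919128 0.05242685926590568
((472.90789794921875, 207.15545654296875), 25.760290145874023)
rim centre [0.4797 0.2398 0.0894] back [0.5047 0.2414 0.0462]
187 0.4435205266702426 0.502380233871974 0.25751509925836896 0.3173581177069811 0.05205865951329472
((473.3423767089844, 287.9287109375), 31.202259063720703)
rim centre [0.4747 0.3204 0.0896] back [0.4997 0.3221 0.0464]
99 0.45639432621687054 0.49038512268727136 0.3177429321614204 0.39006187072665827 0.05159454081148107
((477.6654968261719, 353.88323974609375), 36.225791931152344)
rim centre [0.474  0.3864 0.0918] back [0.499  0.3881 0.0485]
```

Request:
{"name": "drive_tool", "arguments": {"angular": [[0,0,0],[0,0,0],[0,0,0],[0,0,-0.13],[0,0,-0.13],[0,0,-0.13],[0,0,-0.13],[0,0,-0.13],[0,0,-0.13],[0,0,-0.13],[0,0,-0.13],[0,0,-0.13]], "offset": [[0.03,-0.02,-0.01],[0.03,-0.02,-0.01],[0.03,-0.02,-0.01],[0.03,-0.02,-0.01],[0.033,-0.016,0],[0.035,-0.012,0],[0.036,-0.007,0],[0.037,-0.003,0],[0.037,0.002,0],[0,0,0],[0,0,0],[0,0,0]], "fingers": [1,1,1,1,1,1,1,1,1,1,1,1]}}

```text
time_s: 1.35
tool_pos: [0.4669, 0.2736, 0.2533]
tcp_rot: [-0.0, 0.196, 0.981, -0.0]
force: [-0.3, 0.2, 0.3]
finger_gap: 1.001
```

```bash
cat >> h.py <<'E'
N=np.array([-0.5,-0.0335,0.8654]);N/=np.linalg.norm(N)
EY=np.cross([0,0,1.],N);EY/=np.linalg.norm(EY); EY*=np.sign(EY[1]); EX=np.cross(EY,N)
RT=np.stack([-EX,EY,-N],1)   # tilted grasp orientation
def down(yaw): # tool y at angle yaw from world Y, tool x=-X
    c,s=np.cos(yaw),np.sin(yaw)
    return np.stack([[-c,-s,0],[-s,c,0],[0,0,-1]],1)
def to(p,Rm=None):
    o=status.get_obs();r=rot(o).as_matrix()
    d=r.T@(np.array(p)-o['tool_pos'])
    print("t",round(o['time_s'],2),"pos",o['tool_pos'].round(4),"gap",round(o['finger_gap']*94,1),"F",o['force'].round(1),"q",o['q'].round(2))
    print("offset now-frame",d.round(4))
    if Rm is not None:
        rv=R.from_matrix(r.T@Rm).as_rotvec();print("rotvec",rv.round(4))
        print("offset in target frame",(Rm.T@(np.array(p)-o['tool_pos'])).round(4))
E
python3 - <<'E'
from h import *
to([0.40,0.315,0.22],RT)
E
```

```text
t 1.35 pos [0.4669 0.2736 0.2533] gap 94.1 F [-0.3  0.2  0.3] q [-0.38  0.44 -0.3   1.77  0.15  0.96  0.44]
offset now-frame [0.0777 0.0125 0.0333]
rotvec [-0.1215 -0.5157 -0.4506]
offset in target frame [ 0.0721  0.0458 -0.0033]
```

Request:
{"name": "drive_tool", "arguments": {"angular": [[0,0,-0.117],[0,0,-0.117],[0,0,-0.117],[0,0,-0.117],[0,-0.105,0],[0,-0.105,0],[0,-0.105,0],[0,-0.105,0],[0,-0.105,0],[0,0,0]], "offset": [[0,0,0],[0,0,0],[0,0,0],[0,0,0],[0.015,0.009,0],[0.015,0.009,0],[0.015,0.009,0],[0.015,0.009,0],[0.015,0.009,0],[0,0,0]], "fingers": [1,1,1,1,1,1,1,1,1,1]}}

```text
time_s: 2.35
tool_pos: [0.3997, 0.3068, 0.24]
tcp_rot: [0.226, -0.035, 0.974, 0.001]
force: [0.3, 0.3, 0.6]
finger_gap: 1.002
```

Run:
```python
from h import *
shot("wrist","1")
to([0.40,0.315,0.22],RT)
```

```text
t 2.4 pos [0.4018 0.3062 0.2407] gap 93.7 F [ 0.6 -0.6  0.3] q [-0.84  0.28 -0.16  2.21  0.87  0.55 -0.08]
offset now-frame [0.0101 0.0092 0.0179]
rotvec [-0.0123 -0.0696  0.0053]
offset in target frame [0.0114 0.0089 0.0173]
```

View pics/wrist1.png

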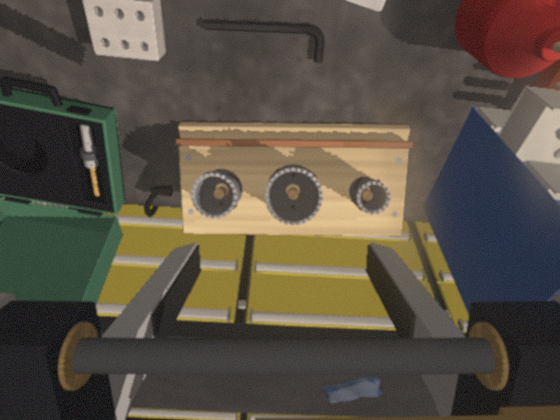

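Run:
```python
from h import *
s=np.load("wrist1.npz");X=s['X'];hsv=cv2.cvtColor(s['p'],cv2.COLOR_RGB2HSV)
sel=(X[...,0]>0.38)&(X[...,0]<0.62)&(X[...,1]>0.16)&(X[...,1]<0.47)&(X[...,2]>0.01)&(X[...,2]<0.2)
wood=sel&(hsv[...,1]>60)&(abs(X@N+0.2215)<0.008)
Q=X[wood];c=Q.mean(0);n=np.linalg.svd(Q-c,full_matrices=False)[2][2];n*=np.sign(n[2]);print("n",n,N,"off",np.median(Q@N))
off=np.median(Q@N)
for u,v in((216,193),(294,193),(373,195)):
    win=np.zeros(sel.shape,bool);win[v-40:v+40,u-38:u+38]=1
    h=X@N-off
    kk=win&(h>0.044)&(h<0.056)
    P=X[kk];a,b=P@EX,P@EY
    A=np.c_[2*a,2*b,np.ones(len(a))];
    # keep median fit (thin ring mid)
    sol=np.linalg.lstsq(A,a*a+b*b,rcond=None)[0]
    cc=cv2.minEnclosingCircle(np.stack([a,b],1).astype(np.float32)*1000)
    print(len(a),"lsq",sol[:2].round(4),"r",np.sqrt(sol[2]+sol[0]**2+sol[1]**2).round(4),"mec",cc,"h",np.median(h[kk]))
    C=EX*sol[0]+EY*sol[1]+N*(off+0.05);print("rim centre",C.round(4))
```

```text
n [-0.51558559 -0.03380858  0.85617082] [-0.49999015 -0.03349934  0.86538295] off -0.22139864760877867
524 lsq [0.4762 0.2064] r 0.0217 mec ((476.46044921875, 206.5277862548828), 23.80940055847168) h 0.04773188340545646
rim centre [0.4831 0.2392 0.0903]
635 lsq [0.4766 0.2875] r 0.0279 mec ((476.7803039550781, 287.63372802734375), 29.896142959594727) h 0.04759053969065924
rim centre [0.478  0.3202 0.0905]
380 lsq [0.4767 0.3693] r 0.0157 mec ((476.9036560058594, 369.68206787109375), 17.63995933532715) h 0.04759923389754839
rim centre [0.4727 0.4018 0.0906]
```

```bash
cat >> h.py <<'E'
RIM=dict(L=np.array([.4775,.3203,.0900]),M=np.array([.4825,.2392,.0900]),S=np.array([.4720,.4018,.0900]))
E
python3 - <<'E'
from h import *
to(RIM['L']+0.03*N,RT)
E
```

```text
t 2.4 pos [0.4018 0.3062 0.2407] gap 93.7 F [ 0.6 -0.6  0.3] q [-0.84  0.28 -0.16  2.21  0.87  0.55 -0.08]
offset now-frame [-0.0004  0.0108  0.1389]
rotvec [-0.0123 -0.0696  0.0053]
offset in target frame [0.0093 0.009  0.1387]
```

Request:
{"name": "drive_tool", "arguments": {"angular": [[-0.006,-0.035,0.003],[-0.006,-0.035,0.003],[0,0,0],[0,0,0],[0,0,0],[0,0,0],[0,0,0]], "offset": [[0,0,0],[0,0,0],[0.002,0.002,0.03],[0.002,0.002,0.03],[0.002,0.002,0.02],[0.003,0.003,0],[0,0,0]], "fingers": [0.64,0.64,0.64,0.64,0.64,0.64,0.64]}}

```text
time_s: 3.1
tool_pos: [0.4363, 0.3161, 0.1674]
tcp_rot: [0.26, -0.028, 0.965, 0.008]
force: [0.4, 0.2, 0.4]
finger_gap: 0.82
```

Run:
```python
from h import *
to(RIM['L']+0.03*N,RT)
to(RIM['L']-0.012*N,RT)
```

```text
t 3.1 pos [0.4363 0.3161 0.1674] gap 77.1 F [0.4 0.2 0.4] q [-0.96  0.46  0.02  2.29  1.47  0.4  -0.71]
offset now-frame [0.0031 0.0016 0.0577]
rotvec [-0.0028  0.0016 -0.0078]
offset in target frame [0.003  0.0015 0.0577]
t 3.1 pos [0.4363 0.3161 0.1674] gap 77.1 F [0.4 0.2 0.4] q [-0.96  0.46  0.02  2.29  1.47  0.4  -0.71]
offset now-frame [0.0032 0.0017 0.0997]
rotvec [-0.0028  0.0016 -0.0078]
offset in target frame [0.003  0.0015 0.0997]
```

Request:
{"name": "drive_tool", "arguments": {"angular": [[0,0,-0.004],[0,0,-0.004],[0,0,0]], "offset": [[0.002,0.001,0.025],[0.001,0.001,0.025],[0,0,0]], "fingers": [0.64,0.64,0.64]}}

```text
time_s: 3.4
tool_pos: [0.4589, 0.3191, 0.1221]
tcp_rot: [0.26, -0.032, 0.965, 0.007]
force: [-0.3, -0.8, 0.2]
finger_gap: 0.82
```

Run:
```python
from h import *
to(RIM['L']-0.012*N,RT)
p,d,X,c,T=shot("wrist","2")
```

```text
t 3.4 pos [0.4589 0.3191 0.1221] gap 77.0 F [-0.3 -0.8  0.2] q [-0.92  0.57  0.01  2.28  1.76  0.39 -0.98]
offset now-frame [0.0001 0.0001 0.0491]
rotvec [-0.0033  0.0017  0.0008]
offset in target frame [-0.     -0.0001  0.0491]
```

View pics/wrist2.png

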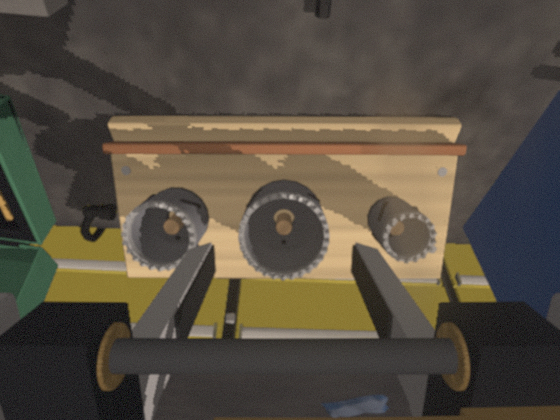

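Request:
{"name": "drive_tool", "arguments": {"angular": [[0,0,0],[0,0,0],[0,0,0],[0,0,0]], "offset": [[0,0,0.02],[0,0,0.018],[0,0,0.011],[0,0,0]], "fingers": [0.64,0.64,0.64,0.64]}}

```text
time_s: 3.85
tool_pos: [0.483, 0.3211, 0.0812]
tcp_rot: [0.261, -0.032, 0.965, 0.008]
force: [-1.6, -0.3, 0.8]
finger_gap: 0.817
```

Request:
{"name": "drive_tool", "arguments": {"angular": [[0,0,0],[0,0,0],[0,0,0],[0,0,0],[0,0,0],[0,0,0]], "offset": [[0,0,0],[0,0,0],[0,0,0],[0,0,0],[0,0,0],[0,0,0]], "fingers": [0.1,0.1,0.1,0.1,0.1,0.1], "grip_force": 30}}

```text
time_s: 4.45
tool_pos: [0.4824, 0.3216, 0.0816]
tcp_rot: [0.261, -0.033, 0.965, 0.008]
force: [-3.9, -0.7, 7.7]
finger_gap: 0.639
```

Run:
```python
from h import *
to(RIM['L']-0.012*N,RT)
```

```text
t 4.45 pos [0.4824 0.3216 0.0816] gap 60.0 F [-3.9 -0.7  7.7] q [-0.83  0.67 -0.05  2.26  1.96  0.44 -1.15]
offset now-frame [ 0.0001 -0.001   0.0023]
rotvec [-0.0008  0.0037  0.0014]
offset in target frame [ 0.0001 -0.001   0.0023]
```

Request:
{"name": "drive_tool", "arguments": {"angular": [[0,0,0],[0,0,0],[0,0,0],[0,0,0],[0,0,0],[0,0,0],[0,0,0]], "offset": [[0,0,-0.008],[0,0,-0.01],[0,0,-0.012],[0,0,-0.015],[0,0,-0.02],[0,0,-0.025],[0,0,0]], "fingers": [0,0,0,0,0,0,0]}}

```text
time_s: 5.15
tool_pos: [0.4357, 0.3199, 0.16]
tcp_rot: [0.261, -0.033, 0.965, 0.01]
force: [0.5, 0.4, -3.5]
finger_gap: 0.636
```

Run:
```python
from h import *
shot("side","2");shot("wrist","3")
to([0.483,0.0034,0.15],down(-0.15))
to([0.483,0.0034,0.15],down(0.067))
```

```text
t 5.25 pos [0.4369 0.3192 0.1583] gap 60.0 F [ 0.1  0.3 -3.6] q [-1.02  0.48  0.09  2.29  1.53  0.36 -0.77]
offset now-frame [-0.0167 -0.3182  0.0197]
rotvec [0.0568 0.5251 0.2137]
offset in target frame [-0.0928 -0.3053  0.0083]
t 5.25 pos [0.4369 0.3192 0.1583] gap 60.0 F [ 0.1  0.3 -3.6] q [-1.02  0.48  0.09  2.29  1.53  0.36 -0.77]
offset now-frame [-0.0167 -0.3182  0.0197]
rotvec [-4.000e-04  5.272e-01  1.800e-03]
offset in target frame [-0.0249 -0.3181  0.0083]
```

View pics/wrist3.png

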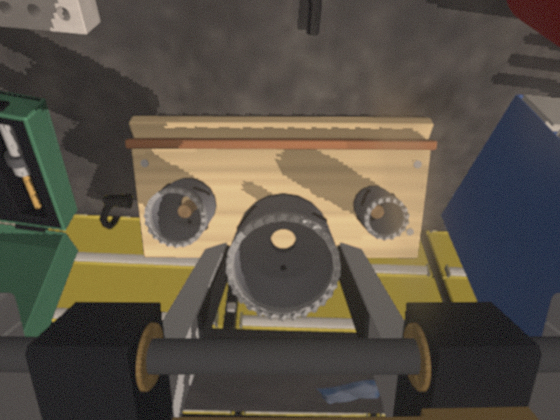

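View pics/side2.png

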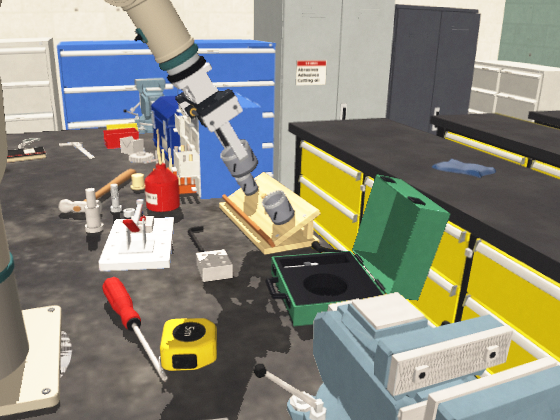

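Request:
{"name": "drive_tool", "arguments": {"angular": [[0,0.132,0],[0,0.132,0],[0,0.132,0],[0,0.131,0],[0,0,0],[0,0,0.05],[0,0,0.05],[0,0,0.05],[0,0,0.05],[0,0,0.017],[0,0,0],[0,0,0]], "offset": [[0,0,-0.012],[0,0,-0.012],[0,0,-0.01],[0,-0.02,0],[0,-0.035,0],[0,-0.035,0],[0,-0.035,0],[0,-0.035,0],[0,-0.035,0],[0,-0.035,0],[0,-0.02,0],[0,0,0]], "fingers": [0,0,0,0,0,0,0,0,0,0,0,0]}}

```text
time_s: 6.45
tool_pos: [0.4313, 0.059, 0.1694]
tcp_rot: [0.16, 0.087, 0.983, -0.002]
force: [-0.2, 0.2, -1.5]
finger_gap: 0.642
```

Run:
```python
from h import *
to([0.483,0.0034,0.15],down(-0.15))
```

```text
t 6.45 pos [0.4313 0.059  0.1694] gap 60.4 F [-0.2  0.2 -1.5] q [-0.13  0.31 -0.23  2.42  1.03  0.24  0.07]
offset now-frame [-0.0517 -0.0463  0.0363]
rotvec [ 0.0207  0.32   -0.0272]
offset in target frame [-0.0594 -0.0472  0.0194]
```

Request:
{"name": "drive_tool", "arguments": {"angular": [[0,0,0],[0,0,0],[0,0,0],[0,0.05,0],[0,0.1,0],[0,0.1,0],[0.01,0.07,0],[0,0,0]], "offset": [[-0.02,-0.015,0.005],[-0.02,-0.015,0.005],[-0.015,-0.016,0.005],[0,0,0],[0,0,0],[0,0,0],[0,0,0],[0,0,0]], "fingers": [0,0,0,0,0,0,0,0]}}

```text
time_s: 7.25
tool_pos: [0.4843, 0.01, 0.1718]
tcp_rot: [0.003, 0.084, 0.996, 0.011]
force: [0.7, 0.6, -2.8]
finger_gap: 0.64
```

Run:
```python
from h import *
to([0.483,0.0034,0.15],down(-0.15))
```

```text
t 7.25 pos [0.4843 0.01   0.1718] gap 60.2 F [ 0.7  0.6 -2.8] q [ 0.42  0.53 -0.7   2.01  0.47  0.76  0.85]
offset now-frame [ 0.0002 -0.0072  0.0216]
rotvec [ 0.0216  0.0034 -0.0177]
offset in target frame [ 0.0003 -0.0067  0.0218]
```

Request:
{"name": "drive_tool", "arguments": {"angular": [[0.022,0.003,-0.018],[0,0,0],[0,0,0]], "offset": [[0,-0.007,0],[0,0,0],[0,0,0]], "fingers": [0,0,0]}}

```text
time_s: 7.55
tool_pos: [0.4793, 0.0029, 0.1725]
tcp_rot: [0.0, 0.073, 0.997, -0.002]
force: [0.7, -0.6, -3.1]
finger_gap: 0.64
```

```bash
cat >> h.py <<'E'
def ring(X,zlo,zhi,xy,rad,tag=""):
    m=(X[...,2]>zlo)&(X[...,2]<zhi)&(np.hypot(X[...,0]-xy[0],X[...,1]-xy[1])<rad)
    P=X[m]; 
    if len(P)<20: print(tag,"few",len(P)); return
    a,b=P[:,0],P[:,1]
    s=np.linalg.lstsq(np.c_[2*a,2*b,np.ones(len(a))],a*a+b*b,rcond=None)[0]
    cc=cv2.minEnclosingCircle(np.stack([a,b],1).astype(np.float32)*1000)
    print(tag,len(P),"lsq",s[:2].round(4),"r",np.sqrt(s[2]+s[0]**2+s[1]**2).round(4),"mec",np.round(cc[0],1),round(cc[1],1),"zmax",P[:,2].max().round(4),"zmed",np.median(P[:,2]).round(4))
E
python3 - <<'E'
from h import *
to([0.483,0.0034,0.15],down(-0.15))
o=status.get_obs();t=o['tool_pos']
for n in("wrist","scene","side"):
    p,d,X,c,T=shot(n,"4")
    if n!="side": ring(X,t[2]+0.004,t[2]+0.016,t[:2],0.033,n+" saw")
E
```

```text
t 7.55 pos [0.4793 0.0029 0.1725] gap 60.2 F [ 0.7 -0.6 -3.1] q [ 0.41  0.53 -0.69  2.01  0.48  0.77  0.85]
offset now-frame [-0.0036  0.0011  0.0225]
rotvec [-0.0043  0.0004  0.004 ]
offset in target frame [-0.0036  0.001   0.0225]
wrist saw 3039 lsq [0.4791 0.003 ] r 0.0282 mec [477.3   3.1] 32.5 zmax 0.1885 zmed 0.1804
scene saw 155 lsq [0.4787 0.0032] r 0.0284 mec [479.6   3. ] 32.9 zmax 0.1883 zmed 0.1801
```

View pics/wrist4.png

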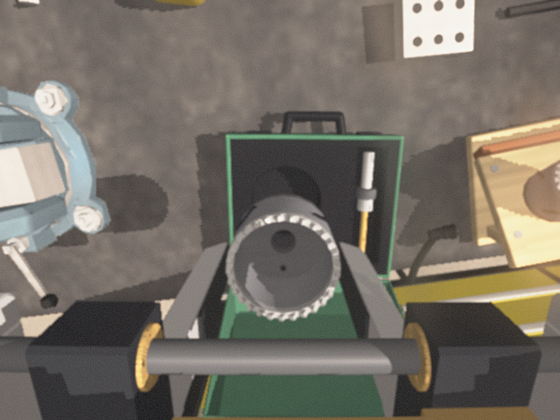

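View pics/side4.png

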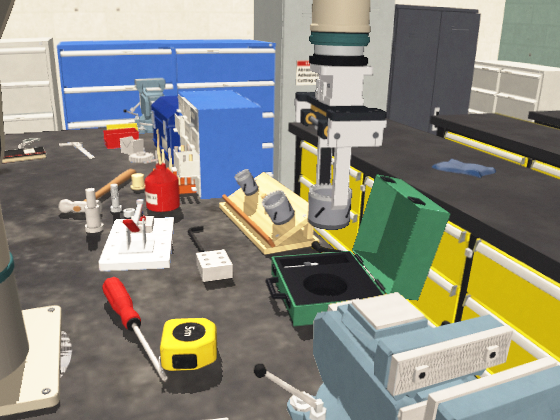

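```bash
cat > well.py <<'E'
from h import *
def well(X,tag):
    z0=None
    m=(abs(X[...,2]-0.032)<0.006)&(abs(X[...,0]-0.483)<0.06)&(abs(X[...,1])<0.05)
    if m.sum()<200: print(tag,"few",m.sum());return
    # hole edge by sectors: nearest deck point
    D=X[m][:,:2]; 
    c=np.array([0.483,0.0035])
    for it in range(4):
        r=D-c;ang=np.arctan2(r[:,1],r[:,0]);rr=np.hypot(*r.T)
        E=[]
        for a in np.linspace(-np.pi,np.pi,37)[:-1]:
            k=(np.abs(np.angle(np.exp(1j*(ang-a))))<0.09)&(rr>0.027)
            if k.sum()>3:
                j=np.where(k)[0][np.argsort(rr[k])[1]]
                if rr[j]<0.04:E.append(D[j])
        E=np.array(E)
        s=np.linalg.lstsq(np.c_[2*E,np.ones(len(E))],(E**2).sum(1),rcond=None)[0];c=s[:2]
    print(tag,len(E),c.round(4),"r",np.sqrt(s[2]+c@c).round(4),"deck z",np.median(X[m][:,2]).round(4))
E
python3 - <<'E'
from well import *
for n in("wrist0","wrist1","wrist3","scene0","side0","side2"): well(np.load(n+".npz")['X'],n)
E
```

```text
wrist0 36 [0.4834 0.004 ] r 0.0324 deck z 0.032
wrist1 25 [0.4811 0.0049] r 0.0328 deck z 0.0318
wrist3 few 26
scene0 36 [0.4799 0.0056] r 0.0343 deck z 0.0322
side0 36 [0.4782 0.0022] r 0.0334 deck z 0.0314
side2 36 [0.4784 0.0025] r 0.0333 deck z 0.0314
```

Run:
```python
from well import *
t=np.array([.4793,.0029,.1725])
for n in("wrist4","scene4","side4"):
    X=np.load(n+".npz")['X']
    well(X,n)
    ring(X,t[2]+0.005,t[2]+0.0085,t[:2],0.034,n+" teeth")
    # body side points: fit circle on cylinder outer between bottom +5..+25
    ring(X,t[2]-0.035,t[2]-0.012,t[:2],0.036,n+" body")
    m=(X[...,2]>0.12)&(X[...,2]<.2)&(np.hypot(X[...,0]-t[0],X[...,1]-t[1])<0.033); print("bottom z",np.percentile(X[m][:,2],[0.5,2,5]))
```

```text
wrist4 27 [0.4833 0.0038] r 0.0329 deck z 0.0322
wrist4 teeth 1678 lsq [0.479 0.003] r 0.028 mec [476.4   3.4] 33.3 zmax 0.181 zmed 0.1798
wrist4 body 5520 lsq [0.4791 0.0028] r 0.0226 mec [477.7   3.3] 29.6 zmax 0.1605 zmed 0.1416
bottom z [0.13602225 0.1396201  0.14034275]
scene4 36 [0.4797 0.0056] r 0.0346 deck z 0.0323
scene4 teeth 83 lsq [0.4789 0.004 ] r 0.0281 mec [478.    2.2] 31.6 zmax 0.181 zmed 0.179
scene4 body 310 lsq [0.4785 0.004 ] r 0.0279 mec [476.9   5.9] 30.1 zmax 0.1605 zmed 0.1496
bottom z [0.13462887 0.13641834 0.13839109]
side4 36 [0.4783 0.0024] r 0.0334 deck z 0.0313
side4 teeth 137 lsq [0.477  0.0025] r 0.0283 mec [476.2   3.8] 33.1 zmax 0.181 zmed 0.1795
side4 body 658 lsq [0.4769 0.0033] r 0.0294 mec [475.6   0.9] 30.2 zmax 0.1605 zmed 0.1491
bottom z [0.13400707 0.13511248 0.13699697]
```

Request:
{"name": "drive_tool", "arguments": {"angular": [[-0.004,0,0.004],[0,0,0],[0,0,0],[0,0,0],[0,0,0]], "offset": [[-0.002,0.001,0.02],[0,0,0.035],[0,0,0.025],[0,0,0.008],[0,0,0]], "fingers": [0,0,0,0,0]}}

```text
time_s: 8.2
tool_pos: [0.4818, 0.0035, 0.0841]
tcp_rot: [-0.001, 0.075, 0.997, 0.0]
force: [0.6, 0.6, -2.0]
finger_gap: 0.64
```

Run:
```python
from well import *
to([0.4815,0.0036,0.046],down(-0.15))
shot("wrist","5");shot("side","5");shot("scene","5")
im=np.hstack([cv2.resize(cv2.imread("pics/side5.png")[180:340,220:460],None,fx=1.6,fy=1.6),cv2.resize(cv2.imread("pics/scene5.png")[130:290,200:440],None,fx=1.6,fy=1.6)])
cv2.imwrite("pics/c5.png",im)
```

```text
t 8.2 pos [0.4818 0.0035 0.0841] gap 60.2 F [ 0.6  0.6 -2. ] q [ 0.31  0.66 -0.56  2.08  0.64  0.57  0.71]
offset now-frame [0.0003 0.     0.0381]
rotvec [ 0.0005 -0.0013 -0.001 ]
offset in target frame [0.0003 0.     0.0381]
```

View pics/c5.png

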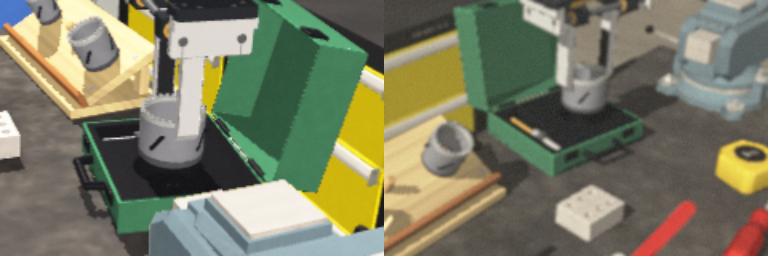

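View pics/wrist5.png

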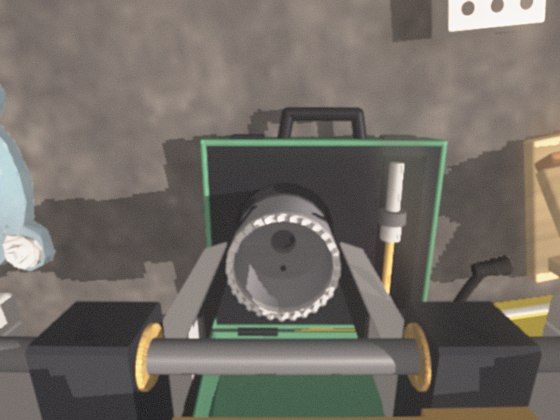

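Request:
{"name": "drive_tool", "arguments": {"angular": [[0,0,0],[0,0,0],[0,0,0],[0,0,0],[0,0,0]], "offset": [[0,0,0.006],[0,0,0.005],[0,0,0.005],[0,0,0.003],[0,0,0]], "fingers": [0,0,0,0,0]}}

```text
time_s: 8.85
tool_pos: [0.482, 0.0033, 0.0651]
tcp_rot: [-0.0, 0.076, 0.997, 0.0]
force: [-1.0, -0.1, -2.0]
finger_gap: 0.642
```

Request:
{"name": "drive_tool", "arguments": {"angular": [[0,0,0],[0,0,0],[0,0,0],[0,0,0],[0,0,0]], "offset": [[0,0,0.006],[0,0,0.005],[0,0,0.003],[0,0,0.001],[0,0,0]], "fingers": [0,0,0,0,0]}}

```text
time_s: 9.35
tool_pos: [0.4823, 0.0034, 0.0504]
tcp_rot: [0.0, 0.076, 0.997, 0.0]
force: [0.6, 0.7, -3.4]
finger_gap: 0.642
```

Nearly home. Lower 1.5 mm, release gently, retreat up.

Request:
{"name": "drive_tool", "arguments": {"angular": [[0,0,0],[0,0,0],[0,0,0],[0,0,0],[0,0,0],[0,0,0],[0,0,0],[0,0,0],[0,0,0],[0,0,0]], "offset": [[0,0,0.0015],[0,0,0],[0,0,0],[0,0,0],[0,0,0],[0,0,-0.01],[0,0,-0.02],[0,0,-0.04],[0,0,-0.045],[0,0,0]], "fingers": [0,0.34,0.45,0.6,0.6,0.6,0.6,0.6,0.6,0.6]}}

```text
time_s: 10.35
tool_pos: [0.4858, 0.0043, 0.1694]
tcp_rot: [0.005, 0.076, 0.997, 0.001]
force: [0.5, -0.5, -0.1]
finger_gap: 0.798
```

Run:
```python
from well import *
to(RIM['M']+0.12*N,RT)
for n in("wrist","side"):
    p,d,X,c,T=shot(n,"6")
    ring(X,0.052,0.064,(.4815,.0036),0.036,n+" L")
    well(X,n)
```

```text
t 10.35 pos [0.4858 0.0043 0.1694] gap 75.0 F [ 0.5 -0.5 -0.1] q [ 0.42  0.53 -0.7   2.01  0.5   0.76  0.84]
offset now-frame [ 0.0971  0.2188 -0.0248]
rotvec [-0.0555 -0.5127 -0.2137]
offset in target frame [ 0.029   0.2346 -0.0451]
wrist L 945 lsq [0.4826 0.0033] r 0.0279 mec [483.    3.2] 30.1 zmax 0.0597 zmed 0.0557
wrist 36 [0.4876 0.0018] r 0.0332 deck z 0.0323
side L 315 lsq [0.4792 0.0032] r 0.0282 mec [479.4   3.8] 31.9 zmax 0.0586 zmed 0.0546
side 25 [0.4824 0.011 ] r 0.0339 deck z 0.0314
```

View pics/wrist6.png

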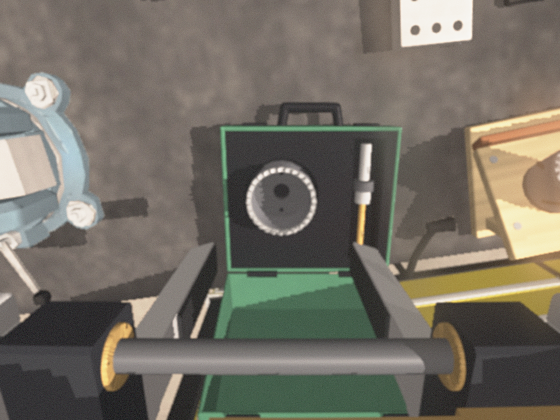

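Request:
{"name": "drive_tool", "arguments": {"angular": [[0,0,-0.043],[0,0,-0.043],[0,0,-0.043],[0,0,-0.043],[0,0,-0.043],[0,0,0],[0,-0.13,0],[0,-0.13,0],[0,-0.13,0],[0,-0.13,0],[0,0,0]], "offset": [[0,0.035,-0.003],[0,0.035,-0.003],[0,0.035,0],[0,0.035,0],[0,0.035,0],[0,0.035,0],[0.01,0.015,0],[0.01,0,0],[0.01,0,0],[0.01,0,0],[0,0,0]], "fingers": [0.4,0.4,0.4,0.4,0.4,0.4,0.4,0.4,0.4,0.4,0.4]}}

```text
time_s: 11.55
tool_pos: [0.4698, 0.2192, 0.1632]
tcp_rot: [0.194, -0.03, 0.981, -0.009]
force: [0.2, -0.2, 0.8]
finger_gap: 0.702
```

Run:
```python
from well import *
to(RIM['M']-0.006*N,RT)
```

```text
t 11.55 pos [0.4698 0.2192 0.1632] gap 66.0 F [ 0.2 -0.2  0.8] q [-0.42  0.43 -0.32  2.26  1.2   0.42 -0.18]
offset now-frame [0.014  0.0216 0.0784]
rotvec [-0.0315 -0.1357  0.0023]
offset in target frame [0.0246 0.0191 0.0764]
```

Request:
{"name": "drive_tool", "arguments": {"angular": [[-0.016,-0.068,0],[-0.016,-0.068,0],[0,0,0],[0,0,0],[0,0,0]], "offset": [[0,0,0],[0,0,0],[0.012,0.01,0.01],[0.012,0.009,0.01],[0,0,0]], "fingers": [0.4,0.4,0.4,0.4,0.4]}}

```text
time_s: 12.05
tool_pos: [0.4617, 0.2351, 0.1336]
tcp_rot: [0.239, -0.029, 0.971, -0.001]
force: [0.4, -0.0, 0.2]
finger_gap: 0.7
```

Run:
```python
from well import *
to(RIM['M']-0.006*N,RT)
s=shot("wrist","7");X=s[2];
h=X@N+0.2214
m=(h>0.044)&(h<.056)&(np.linalg.norm(X-RIM['M'],axis=-1)<0.035)
P=X[m];a,b=P@EX,P@EY;q=np.linalg.lstsq(np.c_[2*a,2*b,np.ones(len(a))],a*a+b*b,rcond=None)[0]
print(len(P),(EX*q[0]+EY*q[1]+N*(-.2214+.05)).round(4),np.sqrt(q[2]+q[0]**2+q[1]**2))
```

```text
t 12.05 pos [0.4617 0.2351 0.1336] gap 65.8 F [ 0.4 -0.   0.2] q [-0.54  0.51 -0.29  2.36  1.76  0.46 -0.83]
offset now-frame [0.0013 0.0037 0.0543]
rotvec [-0.019  -0.0431 -0.0021]
offset in target frame [0.0036 0.0027 0.0543]
1182 [0.4829 0.2384 0.0902] 0.021992228621496912
```

View pics/wrist7.png

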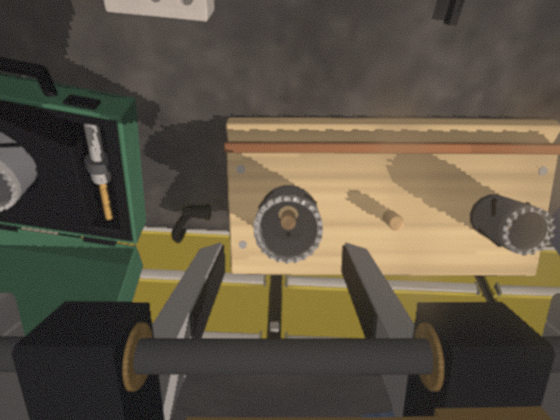

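Request:
{"name": "drive_tool", "arguments": {"angular": [[-0.019,-0.043,-0.002],[0,0,0],[0,0,0],[0,0,0],[0,0,0]], "offset": [[0,0,0],[0.003,0.002,0.022],[0,0,0.02],[0,0,0.011],[0,0,0]], "fingers": [0.4,0.4,0.4,0.4,0.4]}}

```text
time_s: 12.6
tool_pos: [0.4876, 0.237, 0.0876]
tcp_rot: [0.261, -0.03, 0.965, 0.008]
force: [-0.8, -0.1, 0.5]
finger_gap: 0.701
```

Run:
```python
from well import *
to(RIM['M']-0.006*N,RT)
```

```text
t 12.6 pos [0.4876 0.237  0.0876] gap 65.9 F [-0.8 -0.1  0.5] q [-0.46  0.66 -0.36  2.38  2.09  0.61 -1.12]
offset now-frame [0.0031 0.0025 0.0015]
rotvec [-0.0022  0.0036 -0.0043]
offset in target frame [0.003  0.0025 0.0015]
```

Request:
{"name": "drive_tool", "arguments": {"angular": [[0,0,0],[0,0,0],[0,0,0],[0,0,0],[0,0,0],[0,0,0],[0,0,0]], "offset": [[0.003,0.002,0.001],[0,0,0],[0,0,0],[0,0,0],[0,0,0],[0,0,0],[0,0,0]], "fingers": [0.4,0.4,-0.2,-0.2,-0.2,-0.2,-0.2], "grip_force": 30}}

```text
time_s: 13.3
tool_pos: [0.4844, 0.2401, 0.0866]
tcp_rot: [0.262, -0.031, 0.965, 0.009]
force: [-2.6, -2.2, 5.7]
finger_gap: 0.507
```

Run:
```python
from well import *
to(RIM['M']-0.006*N,RT)
```

```text
t 13.3 pos [0.4844 0.2401 0.0866] gap 47.6 F [-2.6 -2.2  5.7] q [-0.47  0.66 -0.37  2.39  2.09  0.62 -1.14]
offset now-frame [ 0.     -0.0007  0.0021]
rotvec [ 0.0004  0.0056 -0.0026]
offset in target frame [ 0.     -0.0007  0.0021]
```

Request:
{"name": "drive_tool", "arguments": {"angular": [[0,0,0],[0,0,0],[0,0,0],[0,0,0],[0,0,0],[0,0,0],[0,0,0],[0,0,0]], "offset": [[0,0,-0.008],[0,0,-0.01],[0,0,-0.012],[0,0,-0.012],[-0.02,0,-0.008],[-0.02,0,0],[-0.02,0,0],[0,0,0]], "fingers": [-0.2,-0.2,-0.2,-0.2,-0.2,-0.2,-0.2,-0.2]}}

```text
time_s: 14.1
tool_pos: [0.5128, 0.2426, 0.1619]
tcp_rot: [0.264, -0.03, 0.964, 0.011]
force: [-0.5, -0.0, -2.0]
finger_gap: 0.506
```

Run:
```python
from well import *
to([.4826,.0034,.15],down(-0.15))
```

```text
t 14.1 pos [0.5128 0.2426 0.1619] gap 47.5 F [-0.5 -0.  -2. ] q [-0.53  0.48 -0.2   2.28  1.73  0.4  -0.72]
offset now-frame [ 0.0445 -0.2369 -0.0137]
rotvec [0.0613 0.5312 0.2069]
offset in target frame [-0.0059 -0.241   0.0119]
```

Request:
{"name": "drive_tool", "arguments": {"angular": [[0,0.132,0],[0,0.132,0],[0,0.132,0],[0,0.132,0],[0,0,0.05],[0,0,0.05],[0,0,0.05],[0,0,0.05],[0,0,0.017],[0,0,0],[0,0,0]], "offset": [[0.004,0,-0.003],[0.004,0,-0.003],[0.004,0,0],[0,-0.02,0],[0,-0.035,0],[0,-0.035,0],[0,-0.035,0],[0,-0.035,0],[0,-0.035,0],[0,-0.035,0],[0,0,0]], "fingers": [-0.2,-0.2,-0.2,-0.2,-0.2,-0.2,-0.2,-0.2,-0.2,-0.2,-0.2]}}

```text
time_s: 15.2
tool_pos: [0.4947, -0.0032, 0.1586]
tcp_rot: [0.164, 0.089, 0.982, -0.008]
force: [-0.4, -0.2, -0.7]
finger_gap: 0.509
```

Run:
```python
from well import *
to([.4826,.0034,.15],down(-0.15))
```

```text
t 15.2 pos [ 0.4947 -0.0032  0.1586] gap 47.9 F [-0.4 -0.2 -0.7] q [ 0.13  0.41 -0.32  2.31  1.04  0.25  0.25]
offset now-frame [0.0151 0.0042 0.004 ]
rotvec [ 0.0093  0.3297 -0.031 ]
offset in target frame [0.0129 0.0047 0.0086]
```

Request:
{"name": "drive_tool", "arguments": {"angular": [[0,0.07,0],[0,0.09,0],[0,0.09,0],[0.009,0.08,-0.03],[0,0,0]], "offset": [[0,0,-0.008],[0,0,0],[0.005,0,0],[0.006,0.004,0],[0,0,0]], "fingers": [-0.2,-0.2,-0.2,-0.2,-0.2]}}

```text
time_s: 15.7
tool_pos: [0.4881, 0.0103, 0.1644]
tcp_rot: [0.008, 0.07, 0.998, 0.004]
force: [0.5, 0.3, -1.8]
finger_gap: 0.506
```

Run:
```python
from well import *
to([.4826,.0034,.15],down(-0.15))
```

```text
t 15.7 pos [0.4881 0.0103 0.1644] gap 47.6 F [ 0.5  0.3 -1.8] q [ 0.43  0.55 -0.73  2.01  0.53  0.75  0.81]
offset now-frame [ 0.0047 -0.0078  0.0143]
rotvec [0.0086 0.0153 0.0099]
offset in target frame [ 0.0044 -0.0077  0.0144]
```

Correct pose, and measure the held saw relative to the TCP and the large saw.

Request:
{"name": "drive_tool", "arguments": {"angular": [[0.009,0.015,0.01],[0,0,0],[0,0,0]], "offset": [[0.004,-0.007,0.01],[0,0,0],[0,0,0]], "fingers": [-0.2,-0.2,-0.2]}}

```text
time_s: 16.0
tool_pos: [0.481, 0.0022, 0.1542]
tcp_rot: [-0.0, 0.075, 0.997, -0.002]
force: [-0.5, 0.3, -1.3]
finger_gap: 0.508
```

Run:
```python
from well import *
to([.4826,.0034,.15],down(-0.15))
o=status.get_obs();t=o['tool_pos']
for n in("wrist","side","scene"):
    p,d,X,c,T=shot(n,"8")
    ring(X,t[2]-0.002,t[2]+0.012,t[:2],0.027,n+" M")
    ring(X,0.052,0.0625,(.4815,.0036),0.036,n+" L")
    m=(X[...,2]>0.08)&(X[...,2]<.2)&(np.hypot(X[...,0]-t[0],X[...,1]-t[1])<0.026); print("bottom z",np.percentile(X[m][:,2],[0.5,2,5]))
```

```text
t 16.0 pos [0.481  0.0022 0.1542] gap 47.7 F [-0.5  0.3 -1.3] q [ 0.42  0.56 -0.71  2.03  0.54  0.75  0.79]
offset now-frame [-0.0014  0.0014  0.0042]
rotvec [-0.0043  0.0001  0.0005]
offset in target frame [-0.0014  0.0014  0.0042]
wrist M 2343 lsq [0.4811 0.0022] r 0.0224 mec [479.4   2.5] 26.6 zmax 0.1662 zmed 0.1563
wrist L 619 lsq [0.4822 0.0034] r 0.0278 mec [482.6   3.4] 29.9 zmax 0.06 zmed 0.0556
bottom z [0.11119603 0.11458158 0.11628563]
side M 214 lsq [0.4799 0.0028] r 0.0234 mec [478.8   3.4] 26.8 zmax 0.1657 zmed 0.1564
side L 298 lsq [0.4791 0.0033] r 0.0282 mec [478.6   4.9] 31.9 zmax 0.059 zmed 0.0547
bottom z [0.11016011 0.11153108 0.11330641]
scene M 147 lsq [0.4807 0.0022] r 0.0221 mec [479.7   2.4] 26.4 zmax 0.1662 zmed 0.1567
scene L 161 lsq [0.481  0.0038] r 0.0283 mec [481.2   3.4] 31.8 zmax 0.0593 zmed 0.0554
bottom z [0.11208172 0.11319548 0.11541624]
```

View pics/wrist8.png

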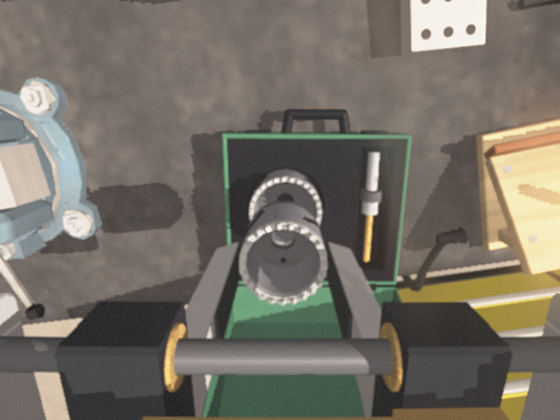

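View pics/side8.png

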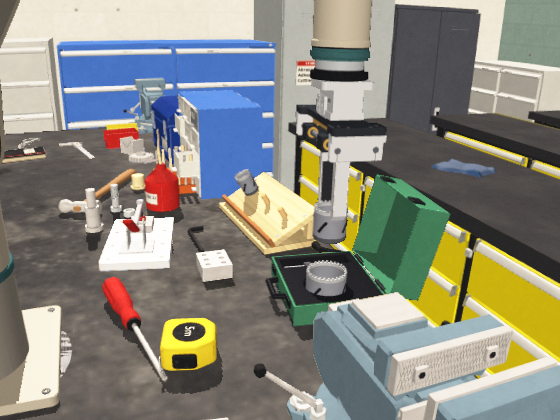

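Request:
{"name": "drive_tool", "arguments": {"angular": [[-0.004,0,0],[0,0,0],[0,0,0],[0,0,0],[0,0,0]], "offset": [[-0.001,0.001,0.015],[0,0,0.02],[0,0,0.01],[0,0,0],[0,0,0]], "fingers": [-0.2,-0.2,-0.2,-0.2,-0.2]}}

```text
time_s: 16.65
tool_pos: [0.4838, 0.0035, 0.1101]
tcp_rot: [0.001, 0.075, 0.997, 0.001]
force: [-0.5, 0.4, -2.4]
finger_gap: 0.504
```

Run:
```python
from well import *
to([.482,.0034,.069],down(-0.15))
```

```text
t 16.65 pos [0.4838 0.0035 0.1101] gap 47.4 F [-0.5  0.4 -2.4] q [ 0.37  0.63 -0.64  2.06  0.63  0.65  0.72]
offset now-frame [ 0.0019 -0.0004  0.0411]
rotvec [0.0013 0.0014 0.0001]
offset in target frame [ 0.0018 -0.0003  0.0411]
```

Request:
{"name": "drive_tool", "arguments": {"angular": [[0,0,0],[0,0,0],[0,0,0],[0,0,0],[0,0,0]], "offset": [[0.0018,0,0.004],[0,0,0.006],[0,0,0.006],[0,0,0.004],[0,0,0]], "fingers": [-0.2,-0.2,-0.2,-0.2,-0.2]}}

```text
time_s: 17.15
tool_pos: [0.4814, 0.0034, 0.0891]
tcp_rot: [-0.0, 0.075, 0.997, 0.0]
force: [-0.1, -0.6, -0.7]
finger_gap: 0.505
```

Request:
{"name": "drive_tool", "arguments": {"angular": [[0,0,0],[0,0,0],[0,0,0],[0,0,0],[0,0,0]], "offset": [[0,0,0.006],[0,0,0.006],[0,0,0.005],[0,0,0.002],[0,0,0]], "fingers": [-0.2,-0.2,-0.2,-0.2,-0.2]}}

```text
time_s: 17.65
tool_pos: [0.4816, 0.0035, 0.0703]
tcp_rot: [0.0, 0.075, 0.997, 0.0]
force: [-0.1, 0.3, -1.7]
finger_gap: 0.505
```

Release and rise.

Request:
{"name": "drive_tool", "arguments": {"angular": [[0,0,0],[0,0,0],[0,0,0],[0,0,0],[0,0,0],[0,0,0],[0,0,0],[0,0,0],[0,0,0]], "offset": [[0,0,0],[0,0,0],[0,0,0],[0,0,-0.01],[0,0,-0.02],[0,0,-0.03],[0,0,-0.035],[0,0,-0.005],[0,0,0]], "fingers": [0.3,0.3,0.3,0.3,0.3,0.3,0.3,0.3,0.3]}}

```text
time_s: 18.55
tool_pos: [0.4825, 0.0032, 0.1721]
tcp_rot: [0.002, 0.075, 0.997, 0.0]
force: [0.7, -0.1, 0.6]
finger_gap: 0.651
```

Run:
```python
from well import *
to(RIM['S']-0.006*N,RT)
for n in("wrist","side"):
    p,d,X,c,T=shot(n,"9")
    ring(X,0.0615,0.075,(.4815,.0036),0.027,n+" M")
    ring(X,0.052,0.060,(.4815,.0036),0.036,n+" L")
```

```text
t 18.55 pos [0.4825 0.0032 0.1721] gap 61.2 F [ 0.7 -0.1  0.6] q [ 0.44  0.54 -0.74  2.01  0.51  0.78  0.82]
offset now-frame [0.0677 0.3931 0.0874]
rotvec [-0.0565 -0.5187 -0.2128]
offset in target frame [0.0272 0.3984 0.0851]
wrist M 700 lsq [0.4822 0.0034] r 0.022 mec [482.5   3.4] 23.9 zmax 0.068 zmed 0.0637
wrist L 1098 lsq [0.4821 0.0034] r 0.0268 mec [483.1   3.1] 30.1 zmax 0.06 zmed 0.0558
side M 181 lsq [0.4788 0.0034] r 0.0224 mec [479.    3.5] 24.6 zmax 0.0669 zmed 0.0633
side L 434 lsq [0.478  0.0011] r 0.0246 mec [479.5   3.2] 30.6 zmax 0.06 zmed 0.0557
```

View pics/wrist9.png

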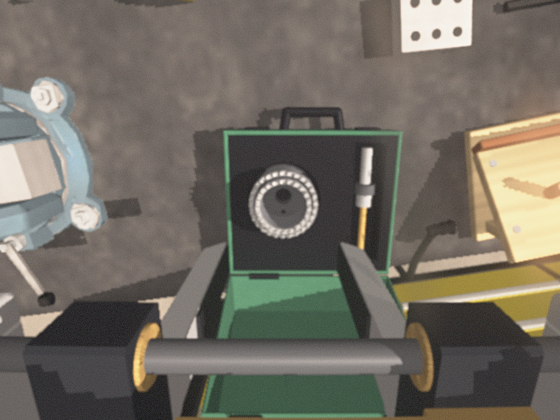

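Run:
```python
from h import *
for n in("scene0","side0","wrist2","wrist3","wrist1"):
    X=np.load(n+".npz")['X']
    m=(X[...,0]>0.3)&(X[...,0]<0.7)&(X[...,1]>0.425)&(X[...,1]<0.65)&(X[...,2]>0.06)
    P=X[m]
    if not len(P):continue
    print(n,len(P),P.min(0).round(3),P.max(0).round(3),"y pct",np.percentile(P[:,1],[1,5,20]).round(3))
    for x0 in np.arange(.3,.7,.05):
        k=(P[:,0]>=x0)&(P[:,0]<x0+.05)
        if k.sum()>20: print("  x",x0.round(2),k.sum(),"ymin",np.percentile(P[k,1],2).round(3),"zmax",P[k,2].max().round(3))
```

```text
scene0 19862 [0.3   0.425 0.06 ] [0.559 0.65  0.215] y pct [0.446 0.501 0.53 ]
  x 0.3 1710 ymin 0.462 zmax 0.186
  x 0.35 2909 ymin 0.519 zmax 0.186
  x 0.4 10638 ymin 0.513 zmax 0.215
  x 0.45 2716 ymin 0.514 zmax 0.214
  x 0.5 1724 ymin 0.43 zmax 0.214
  x 0.55 165 ymin 0.51 zmax 0.214
side0 6344 [0.3   0.429 0.06 ] [0.558 0.65  0.213] y pct [0.46  0.483 0.509]
  x 0.3 559 ymin 0.458 zmax 0.185
  x 0.35 639 ymin 0.515 zmax 0.184
  x 0.4 2014 ymin 0.509 zmax 0.213
  x 0.45 1546 ymin 0.507 zmax 0.213
  x 0.5 1511 ymin 0.453 zmax 0.212
  x 0.55 75 ymin 0.506 zmax 0.212
wrist2 5737 [0.455 0.425 0.06 ] [0.557 0.513 0.12 ] y pct [0.428 0.438 0.508]
  x 0.45 2005 ymin 0.509 zmax 0.112
  x 0.5 3580 ymin 0.428 zmax 0.12
  x 0.55 152 ymin 0.507 zmax 0.088
wrist3 12944 [0.324 0.425 0.06 ] [0.557 0.518 0.165] y pct [0.432 0.45  0.509]
  x 0.3 327 ymin 0.459 zmax 0.067
  x 0.4 2229 ymin 0.511 zmax 0.119
  x 0.45 5472 ymin 0.509 zmax 0.16
  x 0.5 4706 ymin 0.43 zmax 0.165
  x 0.55 210 ymin 0.507 zmax 0.114
wrist1 22587 [0.3   0.425 0.06 ] [0.557 0.589 0.213] y pct [0.436 0.464 0.492]
  x 0.3 4551 ymin 0.459 zmax 0.109
  x 0.35 1752 ymin 0.517 zmax 0.104
  x 0.4 6828 ymin 0.511 zmax 0.213
  x 0.45 5624 ymin 0.509 zmax 0.213
  x 0.5 3557 ymin 0.429 zmax 0.187
  x 0.55 275 ymin 0.507 zmax 0.169
```

View pics/side9.png

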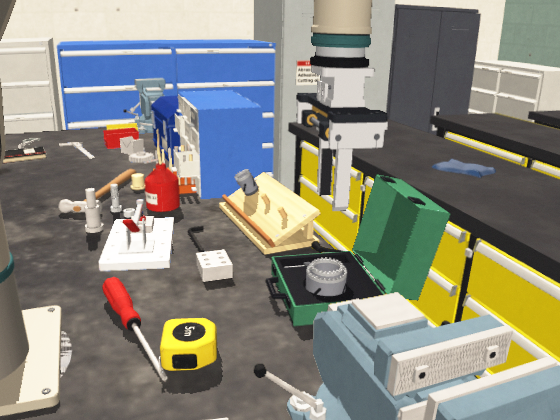

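Run:
```python
from h import *
for n in("scene0","side0","wrist1"):
    X=np.load(n+".npz")['X']
    r=X-RIM['S']; h=r@N; a=-(r@EX); b=r@EY   # tool x = a
    m=(h>0.06)&(h<0.35)&(a>-0.06)&(a<0.14)&(b>0.0)&(b<0.13)&(X[...,2]>0.03)
    print(n,m.sum())
    for lo,hi in((-.06,.0),(0,.04),(.04,.07),(.07,.1),(.1,.14)):
        for h0,h1 in ((.06,.12),(.12,.2),(.2,.35)):
            k=m&(a>lo)&(a<hi)&(h>h0)&(h<h1)
            if k.sum()>5: print("  toolx",lo,hi,"h",h0,h1,k.sum(),"ymin",np.percentile(b[k],3).round(3))
```

```text
scene0 1777
  toolx -0.06 0.0 h 0.06 0.12 271 ymin 0.111
  toolx -0.06 0.0 h 0.12 0.2 282 ymin 0.114
  toolx 0 0.04 h 0.06 0.12 449 ymin 0.115
  toolx 0.07 0.1 h 0.06 0.12 11 ymin 0.125
  toolx 0.07 0.1 h 0.12 0.2 99 ymin 0.064
  toolx 0.1 0.14 h 0.06 0.12 561 ymin 0.084
  toolx 0.1 0.14 h 0.12 0.2 102 ymin 0.088
side0 1253
  toolx -0.06 0.0 h 0.06 0.12 667 ymin 0.107
  toolx -0.06 0.0 h 0.12 0.2 85 ymin 0.111
  toolx 0 0.04 h 0.06 0.12 253 ymin 0.111
  toolx 0.07 0.1 h 0.12 0.2 13 ymin 0.062
  toolx 0.1 0.14 h 0.06 0.12 203 ymin 0.077
  toolx 0.1 0.14 h 0.12 0.2 25 ymin 0.081
wrist1 6887
  toolx -0.06 0.0 h 0.06 0.12 3561 ymin 0.108
  toolx 0 0.04 h 0.06 0.12 1379 ymin 0.113
  toolx 0.07 0.1 h 0.06 0.12 29 ymin 0.124
  toolx 0.1 0.14 h 0.06 0.12 1918 ymin 0.078
```

Request:
{"name": "drive_tool", "arguments": {"angular": [[0,0,-0.043],[0,0,-0.043],[0,0,-0.043],[0,0,-0.043],[0,0,-0.043],[0,0,0],[0,0,0],[0,0,0],[0,0,0],[0,0,0],[0,0,0],[0,0,0]], "offset": [[0,0.035,-0.002],[0,0.035,-0.002],[0,0.035,0],[0,0.035,0],[0,0.035,0],[0,0.035,0],[0,0.035,0],[0,0.035,0],[0,0.035,0],[0,0.035,0],[0,0.025,0],[0,0,0]], "fingers": [0.2,0.2,0.2,0.2,0.2,0.2,0.2,0.2,0.2,0.2,0.2,0.2]}}

```text
time_s: 19.85
tool_pos: [0.4774, 0.3815, 0.1736]
tcp_rot: [-0.001, -0.035, 0.999, 0.002]
force: [0.3, 0.4, 0.6]
finger_gap: 0.598
```

Request:
{"name": "drive_tool", "arguments": {"angular": [[0,-0.13,0],[0,-0.13,0],[0,-0.13,0],[0,-0.13,0],[0,0,0]], "offset": [[0.008,0,0],[0.008,0,0],[0.008,0,0],[0.008,0,0],[0,0,0]], "fingers": [0.2,0.2,0.2,0.2,0.2]}}

```text
time_s: 20.35
tool_pos: [0.4516, 0.3732, 0.1673]
tcp_rot: [0.223, -0.034, 0.974, 0.0]
force: [0.3, 1.0, 0.1]
finger_gap: 0.598
```

Run:
```python
from well import *
to(RIM['S']-0.006*N,RT)
```

```text
t 20.35 pos [0.4516 0.3732 0.1673] gap 56.2 F [0.3 1.  0.1] q [-0.7   0.53 -0.37  2.09  1.15  0.61 -0.35]
offset now-frame [0.0129 0.0284 0.0849]
rotvec [-0.013  -0.0751  0.0062]
offset in target frame [0.0194 0.0272 0.0841]
```

Request:
{"name": "drive_tool", "arguments": {"angular": [[-0.006,-0.037,0.003],[-0.007,-0.038,0.003],[0,0,0],[0,0,0],[0,0,0],[0,0,0]], "offset": [[0,0,0],[0,0,0],[0.01,0.014,0.012],[0.009,0.013,0.012],[0,0,0],[0,0,0]], "fingers": [0.2,0.2,0.2,0.2,0.2,0.2]}}

```text
time_s: 20.95
tool_pos: [0.4515, 0.399, 0.1385]
tcp_rot: [0.26, -0.027, 0.965, 0.009]
force: [1.3, -0.3, -0.7]
finger_gap: 0.597
```

Run:
```python
from well import *
to(RIM['S']-0.006*N,RT)
s=shot("wrist","10");X=s[2];
h=X@N+0.2214
m=(h>0.044)&(h<.056)&(np.linalg.norm(X-RIM['S'],axis=-1)<0.028)
P=X[m];a,b=P@EX,P@EY;q=np.linalg.lstsq(np.c_[2*a,2*b,np.ones(len(a))],a*a+b*b,rcond=None)[0]
print(len(P),(EX*q[0]+EY*q[1]+N*(-.2214+.05)).round(4),np.sqrt(q[2]+q[0]**2+q[1]**2))
```

```text
t 20.95 pos [0.4515 0.399  0.1385] gap 56.1 F [ 1.3 -0.3 -0.7] q [-0.82  0.6  -0.3   2.12  1.4   0.61 -0.68]
offset now-frame [0.0065 0.0015 0.0583]
rotvec [-0.0025  0.0017 -0.0103]
offset in target frame [0.0064 0.0014 0.0583]
806 [0.4722 0.402  0.0903] 0.015586237550333537
```

View pics/wrist10.png

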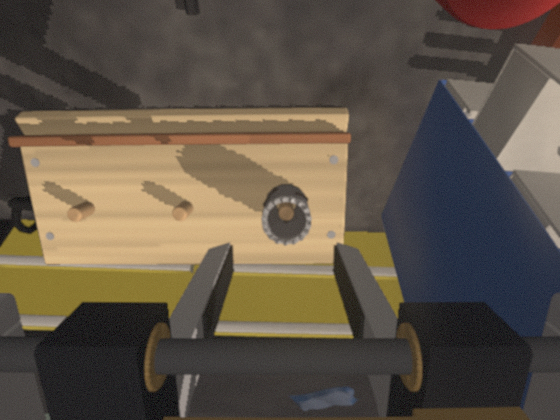

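Saw at pixel (287,220), centred between the fingers; measured rim matches. Descend, with mid-correction.

Request:
{"name": "drive_tool", "arguments": {"angular": [[0,0,-0.01],[0,0,0],[0,0,0],[0,0,0]], "offset": [[0.006,0.001,0.015],[0,0,0.02],[0,0,0.012],[0,0,0]], "fingers": [0.2,0.2,0.2,0.2]}}

```text
time_s: 21.4
tool_pos: [0.47, 0.4007, 0.0948]
tcp_rot: [0.261, -0.032, 0.965, 0.007]
force: [0.3, -0.3, -0.5]
finger_gap: 0.595
```

Run:
```python
from well import *
to(RIM['S']-0.006*N,RT)
```

```text
t 21.4 pos [0.47   0.4007 0.0948] gap 55.9 F [ 0.3 -0.3 -0.5] q [-0.82  0.69 -0.26  2.11  1.56  0.58 -0.81]
offset now-frame [0.0007 0.001  0.0112]
rotvec [-0.0029  0.0026 -0.0008]
offset in target frame [0.0007 0.001  0.0112]
```

Request:
{"name": "drive_tool", "arguments": {"angular": [[0,0,0],[0,0,0],[0,0,0],[0,0,0],[0,0,0],[0,0,0],[0,0,0],[0,0,0]], "offset": [[0.001,0.001,0.007],[0,0,0.003],[0,0,0],[0,0,0],[0,0,0],[0,0,0],[0,0,0],[0,0,0]], "fingers": [0.2,0.2,0.2,-0.5,-0.5,-0.5,-0.5,-0.5], "grip_force": 30}}

```text
time_s: 22.2
tool_pos: [0.4725, 0.4042, 0.0864]
tcp_rot: [0.261, -0.033, 0.965, 0.009]
force: [-1.4, 0.3, 2.0]
finger_gap: 0.356
```

Run:
```python
from well import *
to(RIM['S']-0.006*N,RT)
```

```text
t 22.2 pos [0.4725 0.4042 0.0864] gap 33.4 F [-1.4  0.3  2. ] q [-0.82  0.71 -0.26  2.1   1.59  0.58 -0.84]
offset now-frame [-0.0012 -0.0023  0.0025]
rotvec [0.0006 0.003  0.0009]
offset in target frame [-0.0013 -0.0023  0.0025]
```

Request:
{"name": "drive_tool", "arguments": {"angular": [[0,0,0],[0,0,0],[0,0,0],[0,0,0],[0,0,0],[0,0,0]], "offset": [[0,0,-0.008],[0,0,-0.01],[0,0,-0.012],[0,0,-0.012],[0,0,-0.01],[0,0,0]], "fingers": [-0.5,-0.5,-0.5,-0.5,-0.5,-0.5]}}

```text
time_s: 22.8
tool_pos: [0.4456, 0.4033, 0.1324]
tcp_rot: [0.261, -0.033, 0.965, 0.01]
force: [-0.5, -0.1, -0.3]
finger_gap: 0.359
```

Run:
```python
from well import *
to([.4822,.0034,.15],down(-0.15))
shot("wrist","11");shot("side","11")
```

```text
t 22.8 pos [0.4456 0.4033 0.1324] gap 33.7 F [-0.5 -0.1 -0.3] q [-0.84  0.61 -0.29  2.12  1.43  0.6  -0.71]
offset now-frame [-0.0169 -0.4014 -0.0115]
rotvec [0.0597 0.5257 0.2136]
offset in target frame [-0.0959 -0.3899 -0.0176]
```

View pics/wrist11.png

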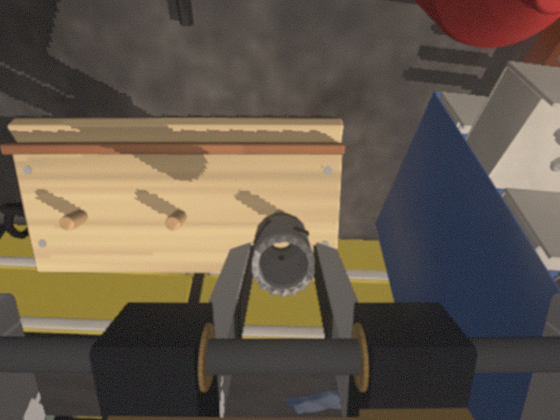

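Request:
{"name": "drive_tool", "arguments": {"angular": [[0,0,0],[0,0,0],[0,0.132,0],[0,0.132,0],[0,0.132,0],[0,0.13,0],[0,0,0]], "offset": [[-0.025,0,-0.01],[-0.025,0,-0.01],[0,0,0],[0,-0.01,0],[0,-0.01,0],[0,-0.02,0],[0,0,0]], "fingers": [-0.5,-0.5,-0.5,-0.5,-0.5,-0.5,-0.5]}}

```text
time_s: 23.6
tool_pos: [0.4911, 0.3579, 0.1712]
tcp_rot: [0.045, -0.023, 0.999, -0.006]
force: [1.3, -0.8, -1.8]
finger_gap: 0.353
```

Run:
```python
from well import *
to([.4822,.0034,.16],down(-0.15))
```

```text
t 23.6 pos [0.4911 0.3579 0.1712] gap 33.2 F [ 1.3 -0.8 -1.8] q [-0.33  0.65 -0.62  1.74  0.58  0.87  0.4 ]
offset now-frame [ 0.0266 -0.3535  0.0139]
rotvec [-0.0052  0.0914  0.1967]
offset in target frame [-0.0442 -0.3519  0.0112]
```

Request:
{"name": "drive_tool", "arguments": {"angular": [[0,0.045,0.02],[0,0.045,0.02],[0,0,0.02],[0,0,0.02],[0,0,0.02],[0,0,0.02],[0,0,0.02],[0,0,0.02],[0,0,0.02],[0,0,0.017],[0,0,0],[0,0,0]], "offset": [[0,-0.03,0],[-0.001,-0.035,0],[-0.001,-0.035,0],[-0.001,-0.035,0],[-0.001,-0.035,0],[-0.001,-0.036,0],[-0.001,-0.036,0],[-0.001,-0.036,0],[-0.001,-0.036,0],[0,-0.036,0],[0,0,0],[0,0,0]], "fingers": [-0.5,-0.5,-0.5,-0.5,-0.5,-0.5,-0.5,-0.5,-0.5,-0.5,-0.5,-0.5]}}

```text
time_s: 24.8
tool_pos: [0.4807, 0.0142, 0.1754]
tcp_rot: [0.001, 0.069, 0.998, -0.005]
force: [0.2, -0.7, -0.3]
finger_gap: 0.351
```

Run:
```python
from well import *
to([.482,.0034,.16],down(-0.15))
```

```text
t 24.8 pos [0.4807 0.0142 0.1754] gap 33.0 F [ 0.2 -0.7 -0.3] q [ 0.36  0.51 -0.66  2.01  0.46  0.77  0.86]
offset now-frame [-0.0028 -0.0104  0.0155]
rotvec [-0.0101  0.0027  0.0114]
offset in target frame [-0.0029 -0.0105  0.0154]
```

Request:
{"name": "drive_tool", "arguments": {"angular": [[-0.01,0.003,0.011],[0,0,0],[0,0,0]], "offset": [[-0.001,-0.01,0.015],[0,0,0],[0,0,0]], "fingers": [-0.5,-0.5,-0.5]}}

```text
time_s: 25.1
tool_pos: [0.4805, 0.0062, 0.1608]
tcp_rot: [-0.0, 0.073, 0.997, 0.001]
force: [0.4, -0.9, -0.6]
finger_gap: 0.353
```

Run:
```python
from well import *
to([.482,.0034,.16],down(-0.15))
o=status.get_obs();t=o['tool_pos']
for n in("wrist","side","scene"):
    p,d,X,c,T=shot(n,"12")
    ring(X,t[2]-0.002,t[2]+0.009,t[:2],0.0185,n+" S")
    ring(X,0.0615,0.072,(.4815,.0036),0.027,n+" M")
    m=(X[...,2]>0.08)&(X[...,2]<.2)&(np.hypot(X[...,0]-t[0],X[...,1]-t[1])<0.02); print("z",np.percentile(X[m][:,2],[0.5,2,5]))
```

```text
t 25.1 pos [0.4805 0.0062 0.1608] gap 33.1 F [ 0.4 -0.9 -0.6] q [ 0.38  0.54 -0.65  2.02  0.48  0.73  0.86]
offset now-frame [-0.0019 -0.0026  0.0008]
rotvec [ 0.001  -0.0006  0.0044]
offset in target frame [-0.0019 -0.0026  0.0008]
wrist S 1454 lsq [0.4816 0.0061] r 0.0156 mec [480.6   6.2] 18.5 zmax 0.1698 zmed 0.1629
wrist M 493 lsq [0.4821 0.0034] r 0.022 mec [482.3   3.5] 23.9 zmax 0.0675 zmed 0.0638
z [0.11764573 0.12030179 0.12294456]
side S 98 lsq [0.4793 0.0067] r 0.016 mec [475.1   8.9] 17.3 zmax 0.1697 zmed 0.1628
side M 184 lsq [0.4788 0.0036] r 0.0223 mec [479.2   3.8] 24.7 zmax 0.0663 zmed 0.0631
z [0.11635603 0.11806968 0.11974419]
scene S 84 lsq [0.4806 0.0061] r 0.0154 mec [480.    5.4] 18.2 zmax 0.1694 zmed 0.1635
scene M 101 lsq [0.4807 0.0041] r 0.0221 mec [480.1   3.4] 25.5 zmax 0.0682 zmed 0.0636
z [0.11642051 0.11842647 0.12056709]
```

View pics/wrist12.png

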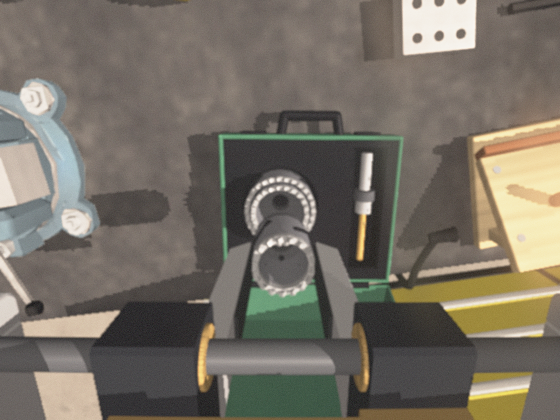

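View pics/side12.png

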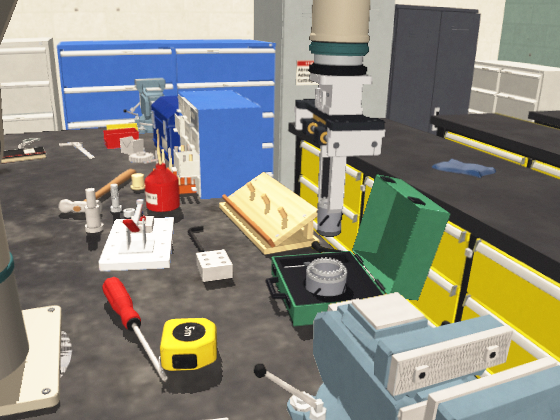

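Request:
{"name": "drive_tool", "arguments": {"angular": [[0,0,0.004],[0,0,0],[0,0,0],[0,0,0],[0,0,0]], "offset": [[0,-0.0027,0.012],[0,0,0.018],[0,0,0.012],[0,0,0],[0,0,0]], "fingers": [-0.5,-0.5,-0.5,-0.5,-0.5]}}

```text
time_s: 25.75
tool_pos: [0.4801, 0.0025, 0.1188]
tcp_rot: [-0.0, 0.075, 0.997, 0.0]
force: [0.4, 0.9, -0.2]
finger_gap: 0.354
```

Run:
```python
from well import *
to([.481,.0035,.077],down(-0.15))
```

```text
t 25.75 pos [0.4801 0.0025 0.1188] gap 33.3 F [ 0.4  0.9 -0.2] q [ 0.34  0.6  -0.59  2.06  0.55  0.64  0.8 ]
offset now-frame [-0.0007  0.0011  0.0418]
rotvec [ 0.0007 -0.0006 -0.001 ]
offset in target frame [-0.0007  0.0011  0.0418]
```

Request:
{"name": "drive_tool", "arguments": {"angular": [[0,0,0],[0,0,0],[0,0,0],[0,0,0],[0,0,0]], "offset": [[-0.0007,0.001,0.004],[0,0,0.006],[0,0,0.006],[0,0,0.004],[0,0,0]], "fingers": [-0.5,-0.5,-0.5,-0.5,-0.5]}}

```text
time_s: 26.25
tool_pos: [0.4806, 0.003, 0.0983]
tcp_rot: [-0.001, 0.076, 0.997, 0.0]
force: [-0.5, 1.0, -1.7]
finger_gap: 0.356
```

Request:
{"name": "drive_tool", "arguments": {"angular": [[0,0,0],[0,0,0],[0,0,0],[0,0,0],[0,0,0]], "offset": [[0,0,0.006],[0,0,0.006],[0,0,0.006],[0,0,0.0025],[0,0,0]], "fingers": [-0.5,-0.5,-0.5,-0.5,-0.5]}}

```text
time_s: 26.75
tool_pos: [0.4807, 0.0032, 0.078]
tcp_rot: [-0.0, 0.075, 0.997, 0.0]
force: [0.3, -0.6, -0.4]
finger_gap: 0.356
```

Request:
{"name": "drive_tool", "arguments": {"angular": [[0,0,0],[0,0,0],[0,0,0],[0,0,0],[0,0,0],[0,0,0],[0,0,0],[0,0,0],[0,0,0]], "offset": [[0,0,0],[0,0,0],[0,0,0],[0,0,-0.01],[0,0,-0.02],[0,0,-0.03],[0,0,-0.04],[0,0,-0.04],[0,0,0]], "fingers": [0.1,0.1,0.1,0.1,0.1,0.1,0.1,0.1,0.1]}}

```text
time_s: 27.65
tool_pos: [0.4843, 0.004, 0.2237]
tcp_rot: [0.005, 0.076, 0.997, 0.001]
force: [0.4, 0.3, 0.5]
finger_gap: 0.55
```

Run:
```python
from well import *
to([.481,.0035,.2],down(-0.15))
for n in("wrist","side"):
    p,d,X,c,T=shot(n,"13")
    ring(X,0.0695,0.085,(.4815,.0036),0.022,n+" S")
    ring(X,0.0615,0.068,(.4815,.0036),0.027,n+" M")
# lid geometry
for n in("side13","scene0","wrist0"):
    s=np.load(n+".npz");X=s['X'];hsv=cv2.cvtColor(s['p'],cv2.COLOR_RGB2HSV)
    g=(hsv[...,0]>55)&(hsv[...,0]<90)&(hsv[...,1]>50)&(X[...,2]>0.05)&(X[...,2]<0.25)&(X[...,0]>.5)&(X[...,0]<.75)&(abs(X[...,1])<.15)
    P=X[g];print(n,len(P),P.min(0).round(3),P.max(0).round(3))
    for z0 in np.arange(.05,.2,.02):
        k=(P[:,2]>z0)&(P[:,2]<z0+.02)
        if k.sum()>10: print("  z",z0.round(2),np.percentile(P[k,0],[1,50,99]).round(3),np.percentile(P[k,1],[1,99]).round(3))
```

```text
t 27.65 pos [0.4843 0.004  0.2237] gap 51.7 F [0.4 0.3 0.5] q [ 0.44  0.45 -0.72  1.95  0.39  0.87  0.94]
offset now-frame [ 0.0034 -0.001   0.0236]
rotvec [ 0.0023  0.0097 -0.0014]
offset in target frame [ 0.0032 -0.001   0.0237]
wrist S 382 lsq [0.4828 0.0012] r 0.0156 mec [483.1   1.3] 17.5 zmax 0.0753 zmed 0.0719
wrist M 587 lsq [0.4822 0.0034] r 0.0212 mec [482.5   3.5] 23.9 zmax 0.068 zmed 0.064
side S 131 lsq [0.4793 0.0014] r 0.0158 mec [480.1   1.5] 18.1 zmax 0.0744 zmed 0.0713
side M 263 lsq [0.4775 0.0009] r 0.0185 mec [477.6   2.3] 24.9 zmax 0.068 zmed 0.0644
side13 5817 [ 0.553 -0.074  0.05 ] [0.649 0.096 0.171]
  z 0.05 [0.556 0.601 0.628] [-0.069  0.094]
  z 0.07 [0.561 0.606 0.632] [-0.07   0.093]
  z 0.09 [0.565 0.61  0.637] [-0.071  0.092]
  z 0.11 [0.569 0.614 0.642] [-0.072  0.092]
  z 0.13 [0.574 0.61  0.644] [-0.073  0.091]
  z 0.15 [0.579 0.609 0.644] [-0.072  0.091]
scene0 3275 [ 0.558 -0.074  0.05 ] [0.653 0.096 0.172]
  z 0.05 [0.562 0.611 0.626] [-0.068  0.095]
  z 0.07 [0.567 0.616 0.63 ] [-0.069  0.094]
  z 0.09 [0.571 0.62  0.636] [-0.07   0.094]
  z 0.11 [0.576 0.625 0.64 ] [-0.071  0.093]
  z 0.13 [0.58  0.63  0.647] [-0.071  0.092]
  z 0.15 [0.583 0.612 0.649] [-0.068  0.092]
  z 0.17 [0.584 0.603 0.611] [-0.031  0.064]
wrist0 14165 [ 0.579 -0.072  0.068] [0.654 0.093 0.246]
  z 0.15 [0.59  0.622 0.65 ] [-0.067  0.088]
  z 0.17 [0.588 0.602 0.608] [-0.047  0.073]
  z 0.19 [0.603 0.604 0.604] [-0.008  0.008]
```

View pics/wrist13.png

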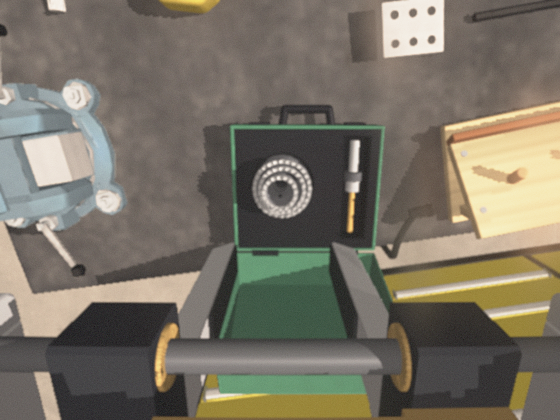

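View pics/side13.png

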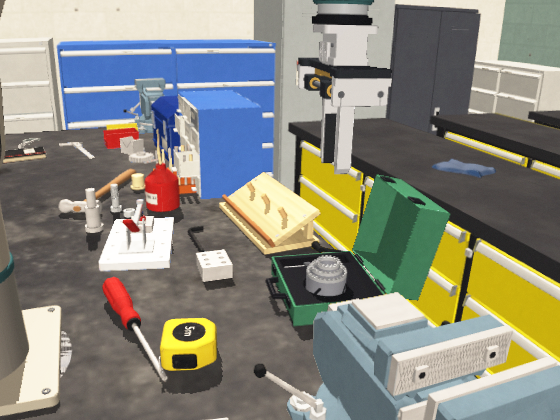

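Request:
{"name": "drive_tool", "arguments": {"angular": [[0,0,0],[0,0,0],[0,0,0],[0,0,0],[0,0,0],[0,0,0],[0,0,0],[0,0,0]], "offset": [[0,0,-0.015],[-0.03,0.01,-0.005],[-0.036,0.01,0],[-0.036,0,0],[-0.036,0,0],[-0.036,0,0],[-0.014,0,0],[0,0,0]], "fingers": [-1,-1,-1,-1,-1,-1,-1,-1]}}

```text
time_s: 28.55
tool_pos: [0.6703, -0.0059, 0.2357]
tcp_rot: [-0.002, 0.076, 0.997, 0.0]
force: [0.4, 1.0, 0.9]
finger_gap: 0.008
```

Run:
```python
from well import *
u=np.array([.989,-.149,0]); v=np.array([.149,.989,0])
h=np.array([.566,.017,0]); 
to(h+0.105*u+[0,0,.138],down(-0.15))
shot("side","14")
```

```text
t 28.55 pos [ 0.6703 -0.0059  0.2357] gap 0.8 F [0.4 1.  0.9] q [ 0.32  0.71 -0.66  1.41  0.45  1.17  1.03]
offset now-frame [0.0013 0.0071 0.0977]
rotvec [ 0.0005 -0.0031 -0.0022]
offset in target frame [0.0016 0.0071 0.0977]
```

View pics/side14.png

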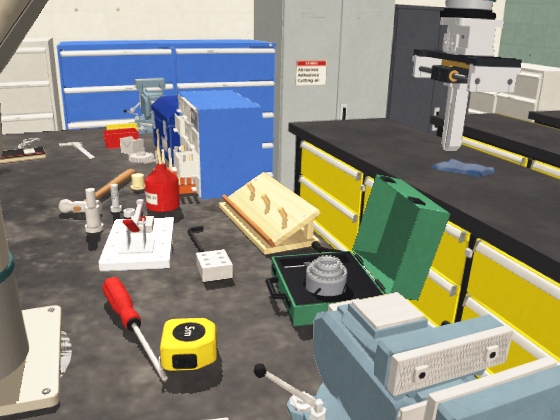

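Request:
{"name": "drive_tool", "arguments": {"angular": [[0,0,0],[0,0,0],[0,0,0],[0,0,0],[0,0,0],[0,0,0]], "offset": [[-0.02,0.006,0],[0,0,0],[0,0,0.03],[0,0,0.035],[0,0,0.03],[0,0,0]], "fingers": [-1,-1,-1,-1,-1,-1]}}

```text
time_s: 29.2
tool_pos: [0.6857, -0.0033, 0.1391]
tcp_rot: [-0.005, 0.075, 0.997, -0.001]
force: [0.3, 0.3, -0.1]
finger_gap: 0.005
```

Request:
{"name": "drive_tool", "arguments": {"angular": [[0,0,0],[0,0,0],[0,0,0],[0,0,0],[0,0,0],[0,0,0]], "offset": [[0.01,0,0],[0.01,0,0],[0.01,0,0],[0.01,0,0],[0.01,0,0],[0.01,0,0]], "fingers": [-1,-1,-1,-1,-1,-1]}}

```text
time_s: 29.8
tool_pos: [0.6315, 0.0067, 0.1452]
tcp_rot: [0.001, 0.076, 0.997, 0.0]
force: [2.0, -0.3, 1.2]
finger_gap: 0.008
```

Run:
```python
from well import *
u=np.array([.989,-.149,0]); h=np.array([.566,.017,0]); 
to(h-0.022*u+[0,0,.148],down(-0.15))
shot("side","15")
```

```text
t 29.8 pos [0.6315 0.0067 0.1452] gap 0.7 F [ 2.  -0.3  1.2] q [ 0.31  0.75 -0.62  1.63  0.51  0.93  0.92]
offset now-frame [ 0.0883  0.0003 -0.0031]
rotvec [ 0.001   0.0028 -0.0015]
offset in target frame [ 0.0883  0.0004 -0.0028]
```

View pics/side15.png

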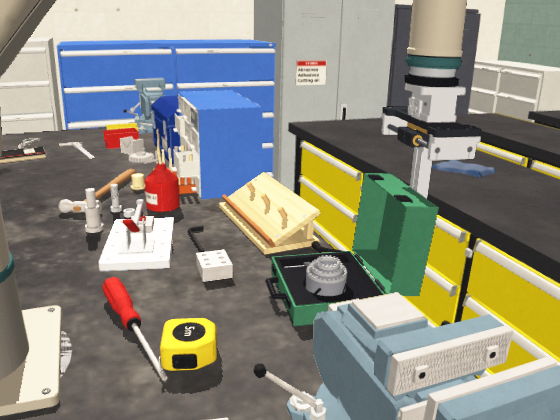

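Lid is moving upright under ~2 N. Continue.

Request:
{"name": "drive_tool", "arguments": {"angular": [[0,0,0],[0,0,0],[0,0,0],[0,0,0],[0,0,0],[0,0,0]], "offset": [[0.01,0,0],[0.01,0,0],[0.01,0,0],[0.01,0,0],[0.01,0,0],[0.01,0,0]], "fingers": [-1,-1,-1,-1,-1,-1]}}

```text
time_s: 30.45
tool_pos: [0.5708, 0.0157, 0.1433]
tcp_rot: [-0.0, 0.076, 0.997, 0.0]
force: [1.0, -0.8, 1.0]
finger_gap: 0.006
```

Request:
{"name": "drive_tool", "arguments": {"angular": [[0,0,0],[0,0,0],[0,0,0],[0,0,0],[0,0,0]], "offset": [[0.008,0,0],[0.008,0,0],[0.008,0,0],[0.006,0,0],[0,0,0]], "fingers": [-1,-1,-1,-1,-1]}}

```text
time_s: 30.95
tool_pos: [0.5413, 0.0201, 0.1434]
tcp_rot: [-0.0, 0.075, 0.997, 0.0]
force: [-0.1, 0.1, -0.1]
finger_gap: 0.003
```

Run:
```python
from well import *
u=np.array([.989,-.149,0]); h=np.array([.566,.017,0]); 
to(h-0.022*u+[0,0,.148],down(-0.15))
shot("side","16")
```

```text
t 30.95 pos [0.5413 0.0201 0.1434] gap 0.2 F [-0.1  0.1 -0.1] q [ 0.32  0.64 -0.63  1.88  0.51  0.79  0.83]
offset now-frame [-0.0029  0.0006 -0.0046]
rotvec [ 0.0002 -0.0009 -0.0008]
offset in target frame [-0.0029  0.0006 -0.0046]
```

View pics/side16.png

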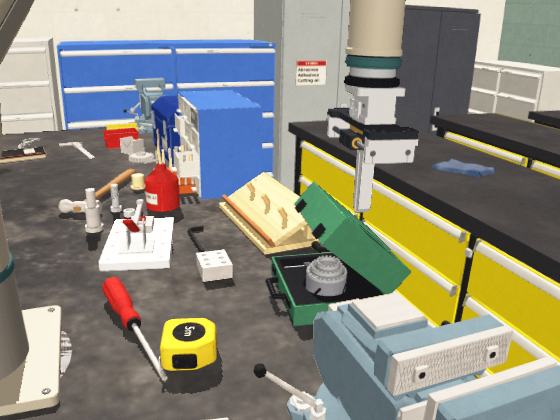

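Lid is falling on its own; rise and wait.

Request:
{"name": "drive_tool", "arguments": {"angular": [[0,0,0],[0,0,0],[0,0,0],[0,0,0],[0,0,0],[0,0,0],[0,0,0],[0,0,0],[0,0,0],[0,0,0],[0,0,0],[0,0,0]], "offset": [[0,0,-0.02],[0,0,-0.03],[0,0,-0.03],[0,0,-0.02],[0,0,0],[0,0,0],[0,0,0],[0,0,0],[0,0,0],[0,0,0],[0,0,0],[0,0,0]], "fingers": [-1,-1,-1,-1,-1,-1,-1,-1,-1,-1,-1,-1]}}

```text
time_s: 32.2
tool_pos: [0.5423, 0.02, 0.2434]
tcp_rot: [-0.0, 0.076, 0.997, 0.0]
force: [-0.1, 0.0, -0.0]
finger_gap: 0.004
```

Run:
```python
from well import *
to([.54,.02,.2],down(-0.15))
for n in("side","scene"):
    p,d,X,c,T=shot(n,"17")
    m=(abs(X[...,0]-.50)<.05)&(abs(X[...,1]-.027)<.05)&(X[...,2]>.04)&(X[...,2]<.13)
    P=X[m];A=np.c_[P[:,:2],np.ones(len(P))];s=np.linalg.lstsq(A,P[:,2],rcond=None)[0]
    print(n,len(P),np.percentile(P[:,2],[2,50,98]).round(4),"slope",s[:2].round(3))
```

```text
t 32.2 pos [0.5423 0.02   0.2434] gap 0.3 F [-0.1  0.  -0. ] q [ 0.38  0.52 -0.71  1.77  0.39  1.    0.94]
offset now-frame [ 0.0023 -0.0004  0.0434]
rotvec [ 0.0006 -0.0001 -0.0013]
offset in target frame [ 0.0023 -0.0004  0.0434]
side 1835 [0.0807 0.0818 0.0836] slope [-0.003  0.002]
scene 968 [0.081  0.0826 0.0844] slope [ 0.001 -0.   ]
```

View pics/side17.png

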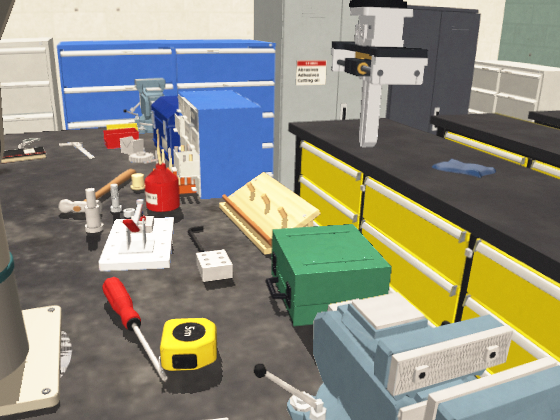

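View pics/scene17.png

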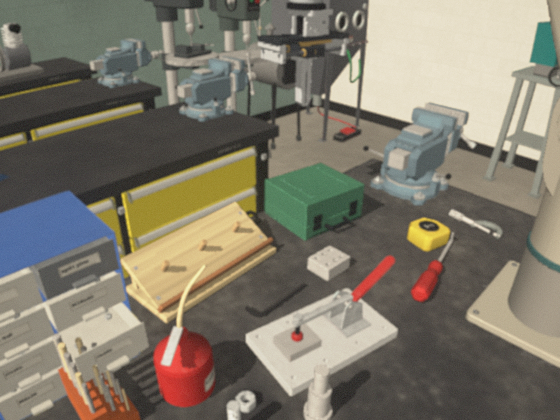

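Lid shut: top level at 82 mm with zero slope, hex key and block unmoved, gripper clear. Handing in.

```bash
python3 -c "
from workcell import env
print(env.finish_job())"
```

```text
the job is handed in; nothing more can be done
None
```

The hole-saw kit is packed: the large, medium and small saws are nested teeth up in the case pocket, in that order, and the lid is shut over them. I handed the job in at about 32 s.

- **Saws:** before I shut the lid, the depth readings showed the rims at about 58, 67 and 75 mm. Fully home is 58, 66 and 74 mm.
- **Lid:** it measured level at about 82 mm from both fixed cameras, which is the shut height.
- **Bystanders:** the hex key and steel block look unmoved in the last pictures. I didn't measure their positions.
- **Robot:** it was clear of everything at hand-in, with about zero wrist force. The highest force I read during the job was about 9 N.

Two readings disagreed. The cameras put the pocket up to 5 mm apart in x, so I aimed between them, and the large saw went in without contact. The gripper also read 33 mm on the 35 mm small saw, but the pictures showed it held properly and it dropped home. On two of the moves, the arm reached a wrist joint limit while turning upright. I finished those turns after repositioning it.

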